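# Load and start the bamboo steamer

## Robot

A 7-joint arm with a two-finger parallel gripper is mounted at the origin on the work surface. World frame = base frame: x ahead of the robot, y to its left, z up, the work surface at z = 0. Lengths are in mm, angles in rad, forces in N, time in s.
With the tool pointing down it reaches from about 400 to 875 mm from the base axis. Payload 4.4 kg.
Tool frame: the origin (TCP) lies at the very end of the fingers, on their centre line; the grasp point (between the pads) lies 19 mm behind it; x points along the fingers, y is the direction in which the jaws open and shut, and the axes are right-handed (so a half turn about x gives the same grasp; the last joint's range is limited). The gripper opens to 85 mm and grips with 20 to 120 N. Pads are 22 mm wide; open, the fingers measure 114 mm over their backs; the gripper's body (76 mm by 85 mm) begins 54 mm behind the grasp point. The pads swing forward as they close: fully open they stand 13 mm farther back than shut.
Start: joints at [-1.364, 0.628, 0.038, 1.517, -0.027, 0.996, -0.02], TCP at [175.104, 625.984, 231.313] pointing down, gripper open.
Joint ranges: [-3.06, 3.06], [-0.37, 2.12], [-1.25, 1.32], [0.18, 2.47], [-1.1, 4.24], [0.23, 1.98], [-2.94, 2.94]. Speed limits (rad/s): [2.57, 2.57, 3.14, 3.14, 3.14, 3.14, 3.14].

## Interface

Orientations are given as [roll, pitch, yaw] about the fixed x, y, z axes, in that order (R = Rz(yaw) Ry(pitch) Rx(roll)).
In Python, from cell import readout, cams, order gives the robot as it stands. The module is installed in compiled form; this text tells all that it offers.
- The arm moves only by the shell command python3 -m creep 'ROWS'. ROWS is JSON, a list of rows, each a list of 3 entries, a list of its own where there are three numbers: the shift along the tool's x, y, z in units of 10 cm (1.0 is 10 cm), then the turn about the tool's x in units of pi/4 rad (1.0 is pi/4 rad), then the closure, from 0 (fully open) to 1 (shut). In form: [[[x, y, z], spin, gripper], ...]. A call has 1 to 20 rows; each row is the pose to reach, as a shift and turn from the pose commanded when the call began, along the tool's axes at that moment; what a row does not reach only later rows make up. A row lasts 1/10 s, in which the tool goes at most 50 mm and 8.59 degrees, less where a joint would pass 70% of its speed; a pose out of reach is approached as far as the arm can. A call with a number of a shift or a turn outside -1 to 1 is refused whole. A call with a gripper value outside its range is refused whole. The fingers move at their own pace and stop on an object; the grip force is fixed at half the most. Time passes only in rows, so rows that repeat a pose let the fingers close. It gives the time, the measured TCP pose, the force and the opening at its end, in the units of the state.
- readout.read_state(): the state, without advancing time (a new reading comes with each control period).
- cams.get_image(name): name is "scene" or "top"; returns the picture (400x640x3 uint8, blue, green, red); there is no depth.
- cams.get_calibration(name): a dict with "fx", "fy", "cx", "cy" (pixels), "R" (3x3) and "t" (3): a world point X has camera coordinates R X + t. Camera axes: x right, y down, z forward; pixel columns grow to the right and rows downward; lengths in mm; the calibration is good to about 2 mm. A picture is of the moment at which its call begins. get_calibration takes no time and is no camera call.
- order.finish_job(): hands the job in, once; it reports no verdict.
The state is a dict: "clock": time; "qpos": joint angles; "qd": joint speeds; "tau": joint torques, N m; "eef_pos": TCP position; "tool_rot": TCP orientation; "force": force on the tool from outside, world axes, zero at the start; "torque": the same for the moment, N m; "width": finger opening in mm.
Only numpy, scipy, OpenCV 4.12 (cv2) and the standard library are available. Lean on these libraries where they do the work, as an engineer would, in place of code of your own. Each camera call takes 0.05 s, during which the arm holds its last target.

## Task

Get the demonstration steamer going: take the bamboo lid off the basket and stand every lidded white cup on the counter upright inside it, then put the lid back on so that it sits level and fully down. Only after that, set the vent rod to its middle click and let go, and last of all press the round start plunger down to its stop and release it. Leave the other things on the counter as they are.

Things in the scene. Friction and masses are not known exactly. Their poses are not given: they have to be found in the camera images.
- steamer: fixed steamer; origin: centre of the underside of its round white base (230 mm across, 40 high), z up, +x away from its front. On it a fixed round bamboo basket: 210 mm outside, 196 inside, floor 48, rim 132 mm above the counter. At its -y side a white console, x -30 to 120 mm, y -220 to -130, 75 high: vent rod on its front (-x) face, start plunger on top
- basket_floor (a point): centre of the basket's inner floor, 48 mm above the counter (frame parallel to the steamer's)
- basket_rim (a point): centre of the basket's mouth, 132 mm above the counter; the basket has room for four cups, for instance with their centres 55 mm from its middle
- vent_rod (a joint): travel of the push-pull vent rod in m: 0 = pushed fully in (as at the start), 0.050 = pulled fully out; it pulls out along the steamer's -x and clicks at 0, 0.025 (middle) and 0.050. About 5 to 7 N takes it over a click, and from less than about 9 mm away it snaps into the nearest click by itself when let go
- rod_knob (a point): centre of the black knob on the rod's end, 50 mm above the counter; moves with the rod. The knob is a block 34 mm along the rod (steamer x), 20 mm wide (y), 28 mm high; pushed in, its near side is 28 mm from the console's face
- plunger (a joint): travel of the start plunger in m: 0 = up, 0.014 = down on its stop; a spring (2 N at first, about 8 N at the stop) brings it back up
- plunger_top (a point): middle of the top of the round grey plunger head (48 mm across), 109 mm above the counter when up; moves with the plunger
- lid: loose round bamboo lid, 238 mm across, 0.2 to 0.33 kg, on the basket at the start. Origin: centre of its lower edge, z up. Its rim (226 mm inside) hangs 12 mm around the basket's mouth: seated, the origin is 12 mm below the basket rim. On its top (20 mm above the origin) a bar handle in the middle, 90 mm along the lid's y, 18 wide (x), 20 to 50 mm above the origin
- lid_rest: fixed round cork mat, 210 mm across, 6 mm thick, free at the start, where the lid may be laid; origin: centre of its underside
- cup_a: white porcelain cup with its lid stuck on (one rigid piece), 62 mm across, 78 mm high, 0.13 to 0.25 kg; origin: centre of its underside, z up. The cup with lid is 54 mm high; in the middle of the lid is a round knob, 21 to 24 mm across, from 54 to 78 mm. Two, three or four such cups are there; a missing one reads None
- cup_b: white porcelain cup with its lid stuck on (one rigid piece), 62 mm across, 78 mm high, 0.13 to 0.25 kg; origin: centre of its underside, z up. The cup with lid is 54 mm high; in the middle of the lid is a round knob, 21 to 24 mm across, from 54 to 78 mm. Two, three or four such cups are there; a missing one reads None
- cup_c: white porcelain cup with its lid stuck on (one rigid piece), 62 mm across, 78 mm high, 0.13 to 0.25 kg; origin: centre of its underside, z up. The cup with lid is 54 mm high; in the middle of the lid is a round knob, 21 to 24 mm across, from 54 to 78 mm. Two, three or four such cups are there; a missing one reads None
- cup_d: white porcelain cup with its lid stuck on (one rigid piece), 62 mm across, 78 mm high, 0.13 to 0.25 kg; origin: centre of its underside, z up. The cup with lid is 54 mm high; in the middle of the lid is a round knob, 21 to 24 mm across, from 54 to 78 mm. Two, three or four such cups are there; a missing one reads None
- pump_bottle: bystander: white pump bottle, 64 mm across, 173 mm high; origin under its centre
- dish: bystander: small black bowl, 80 mm across, 35 mm high; origin under its centre
- spatula: bystander: flat wooden spatula, 200 mm long; lying flat
- jar: bystander: glass jar, 66 mm across, 100 mm high; origin under its centre
Mind the look-alikes: they are no part of the job. What is meant by the lid is not black, and is the larger of those in its own colour. Leave any green or orange look-alike of the cup_d alone.

How it is judged:
By the outcome, as a careful person would: the job done as asked, in the order asked, and still so for the second after the job is handed in, with the robot touching nothing.
Of cup_a, cup_b, cup_c, cup_d only 2 to 4 are there at a start; the rules pass over those that are not, and their reading is None.
At some moment in a run one of cup_a, cup_b, cup_c, cup_d may be knocked a few centimetres aside while the robot is not near it.
It also fails if it takes over 210 s, if anything falls off the work surface, if the arm or the gripper's body presses on something with over 40 N, if the wrist force passes 120 N, or if a joint passes its speed limit or range.

## Working session

There is one attempt and no reset: what is moved stays moved. The work goes in short steps, Python scripts to look and compute and a shell command to move; the robot and the scene stay as the last step left them, time stands still between calls to the robot, and variables do not carry over. Pictures are saved under pics/ and viewed, and the job is handed in when it is done.

```bash
ls; mkdir -p pics; python3 - <<'E'
from cell import readout, cams
import cv2
s=readout.read_state()
for k,v in s.items(): print(k,v)
for n in ["scene","top"]:
    cv2.imwrite(f"pics/{n}0.png",cams.get_image(n)); print(cams.get_calibration(n))
E
```

```text
pics
clock 0.0
qpos [-1.36380916  0.62933453  0.03840259  1.51842106 -0.02701169  0.99631528
 -0.0199987 ]
qd [-0.0008761   0.00037099 -0.00140367  0.00089996 -0.00200625  0.00045226
  0.00054949]
tau [-3.71573369e-04 -5.63410306e+01  1.22633781e+00 -1.93441325e+01
  1.09843182e-02  1.05688378e-02  7.21407872e-06]
eef_pos [174.89090564 625.34411659 230.37893197]
tool_rot [-1.57403455  1.56883457 -1.84679613]
force [ 0.05868591 -0.11169631 -0.01709232]
torque [ 0.04626273 -0.04198804  0.03616214]
width 85.0262800068417
{'fx': 369.47764513261427, 'fy': 369.47764513261427, 'cx': 309.9120886329369, 'cy': 194.53275971738663, 'R': array([[-6.30966817e-01,  7.75809729e-01,  3.75963547e-04],
       [ 5.20127923e-01,  4.23380018e-01, -7.41765667e-01],
       [-5.75628196e-01, -4.67833972e-01, -6.70659045e-01]]), 't': array([ 350.23442578, -143.90021119, 1567.60104964])}
{'fx': 388.83415190381317, 'fy': 388.83415190381317, 'cx': 319.31048109851235, 'cy': 199.2798179118592, 'R': array([[-0.00583553, -0.9998544 ,  0.01603532],
       [-0.99353858,  0.00397959, -0.11342509],
       [ 0.11334476, -0.01659361, -0.99341714]]), 't': array([ -52.04201068,  501.71907837, 1210.50955276])}
```

View pics/scene0.png

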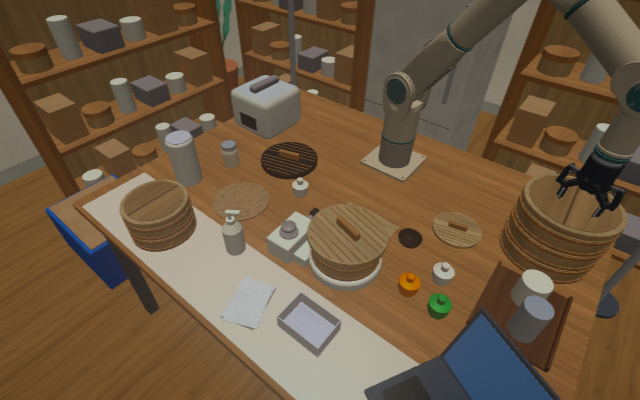

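View pics/top0.png

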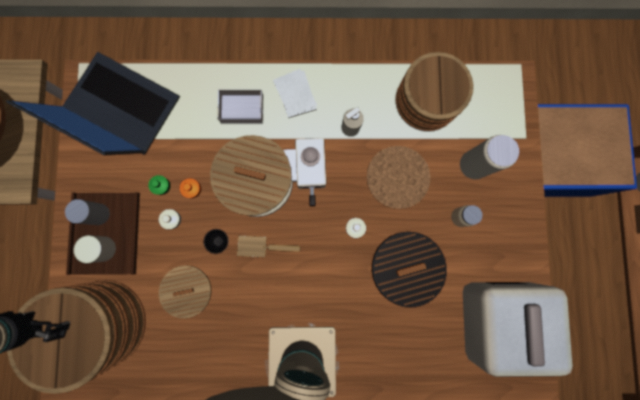

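The pictures show white cups at top-view (168,219) and (356,228), which are scene (444,273) and (300,187). Green and orange look-alikes sit beside the first. The lidded steamer is at top (251,175), the cork mat at (399,177), and the knob at (312,197). I'll measure next.

```bash
cat > h.py <<'E'
import numpy as np, cv2
from scipy.spatial.transform import Rotation as Rn
from cell import readout, cams
C={n:cams.get_calibration(n) for n in("scene","top")}
def ray(n,u,v):
    c=C[n];R=np.array(c["R"]);t=np.array(c["t"])
    d=R.T@np.array([(u-c["cx"])/c["fx"],(v-c["cy"])/c["fy"],1.]);return -R.T@t,d/np.linalg.norm(d)
def pl(n,u,v,z):
    o,d=ray(n,u,v);return o+d*(z-o[2])/d[2]
def tri(a,b):
    o1,d1=ray("top",*a);o2,d2=ray("scene",*b)
    s=np.linalg.lstsq(np.c_[d1,-d2],o2-o1,rcond=None)[0];p=o1+d1*s[0];q=o2+d2*s[1]
    return (p+q)/2,np.linalg.norm(p-q)
def proj(n,X):
    c=C[n];p=np.array(c["R"])@np.array(X,float)+np.array(c["t"]);return np.array([c["fx"]*p[0]/p[2]+c["cx"],c["fy"]*p[1]/p[2]+c["cy"]])
def blobs(m,lo=15):
    n,l,s,c=cv2.connectedComponentsWithStats(m.astype(np.uint8));return [(c[i].round(1),s[i]) for i in range(1,n) if s[i][4]>=lo]
def to(x=None,y=None,z=None,yaw=None):
    """tool-axes shift and spin units to world tcp (x,y,z); yaw=direction of jaw axis (world, rad)"""
    s=readout.read_state();p=np.array(s["eef_pos"]);R=Rn.from_euler("xyz",s["tool_rot"]).as_matrix()
    g=np.array([p[i] if v is None else v for i,v in enumerate((x,y,z))])
    sh=R.T@(g-p)/100
    sp=0
    if yaw is not None:
        w=np.array([np.cos(yaw),np.sin(yaw),0]);a=R.T@w;sp=np.arctan2(a[2],a[1]);sp=(sp+np.pi/2)%np.pi-np.pi/2
    print("t",round(s["clock"],2),"p",p.round(1),"jaw",R[:,1].round(3),"appr",R[:,0].round(3),"F",np.round(s["force"],1),"w",round(s["width"],1),"q7",round(s["qpos"][6],2))
    print("shift",sh.round(3),"spin",round(sp/(np.pi/4),3),"mm",(g-p).round(1))
def crop(n,x0,y0,x1,y1,k,f):
    im=cams.get_image(n)[y0:y1,x0:x1];cv2.imwrite("pics/"+f,cv2.resize(im,None,fx=k,fy=k,interpolation=cv2.INTER_CUBIC))
E
python3 - <<'E'
from h import *
a=cv2.imread("pics/top0.png");b=cv2.imread("pics/scene0.png")
cv2.imwrite("pics/ct.png",cv2.resize(a[120:320,140:450],None,fx=2.5,fy=2.5,interpolation=cv2.INTER_CUBIC))
cv2.imwrite("pics/cs.png",cv2.resize(b[120:320,200:470],None,fx=2.9,fy=2.9,interpolation=cv2.INTER_CUBIC))
to()
for n,im in(("top",a),("scene",b)):
    hsv=cv2.cvtColor(im,cv2.COLOR_BGR2HSV)
    m=(hsv[...,1]<60)&(hsv[...,2]>170)
    print(n,[(list(c),list(s)) for c,s in blobs(m,30)])
E
```

```text
t 0.1 p [174.9 625.4 230.5] jaw [ 0.269  0.963 -0.002] appr [-0.    -0.002 -1.   ] F [0.6 0.  0.5] w 85.2 q7 -0.02
shift [0. 0. 0.] spin 0.0 mm [0. 0. 0.]
top [([np.float64(81.6), np.float64(68.4)], [np.int32(79), np.int32(64), np.int32(8), np.int32(13), np.int32(64)]), ([np.float64(334.5), np.float64(105.6)], [np.int32(125), np.int32(64), np.int32(401), np.int32(121), np.int32(22420)]), ([np.float64(240.8), np.float64(106.5)], [np.int32(222), np.int32(96), np.int32(38), np.int32(22), np.int32(817)]), ([np.float64(168.2), np.float64(218.8)], [np.int32(159), np.int32(210), np.int32(20), np.int32(19), np.int32(276)]), ([np.float64(355.6), np.float64(227.6)], [np.int32(346), np.int32(218), np.int32(20), np.int32(20), np.int32(294)]), ([np.float64(87.0), np.float64(249.0)], [np.int32(75), np.int32(237), np.int32(25), np.int32(25), np.int32(509)]), ([np.float64(527.1), np.float64(328.8)], [np.int32(488), np.int32(291), np.int32(79), np.int32(79), np.int32(3806)]), ([np.float64(312.5), np.float64(337.8)], [np.int32(271), np.int32(328), np.int32(63), np.int32(37), np.int32(755)])]
scene [([
[... 1373 characters left out ...]
np.float64(290.8), np.float64(230.9)], [np.int32(268), np.int32(212), np.int32(42), np.int32(38), np.int32(508)]), ([np.float64(303.1), np.float64(251.5)], [np.int32(295), np.int32(242), np.int32(14), np.int32(18), np.int32(152)]), ([np.float64(341.2), np.float64(277.5)], [np.int32(311), np.int32(260), np.int32(66), np.int32(24), np.int32(132)]), ([np.float64(443.6), np.float64(270.7)], [np.int32(434), np.int32(262), np.int32(20), np.int32(17), np.int32(201)]), ([np.float64(537.7), np.float64(281.0)], [np.int32(523), np.int32(270), np.int32(30), np.int32(23), np.int32(495)]), ([np.float64(309.2), np.float64(324.3)], [np.int32(284), np.int32(302), np.int32(51), np.int32(45), np.int32(1077)])]
```

View pics/ct.png

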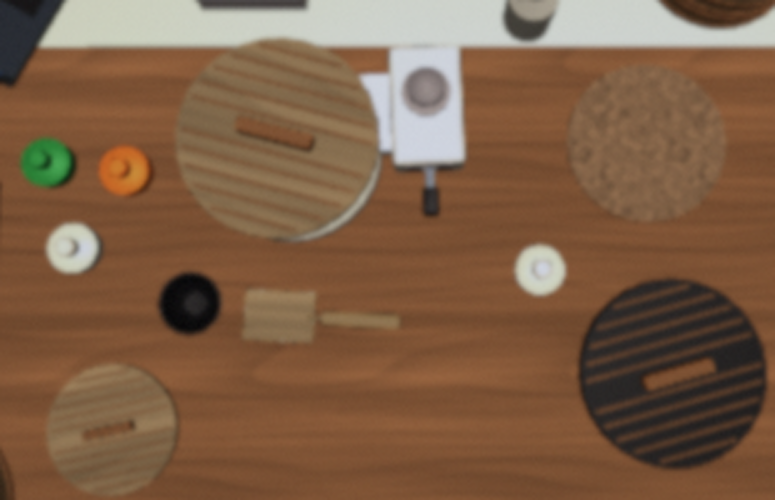

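View pics/cs.png

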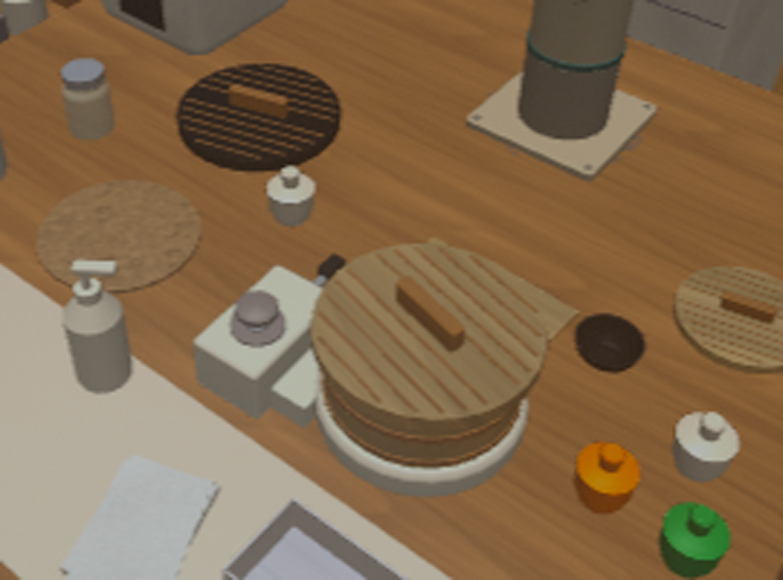

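```bash
python3 - <<'E'
from h import *
T=lambda X,Y:(140+X/2.5,120+Y/2.5)
S=lambda X,Y:(200+X/2.9,120+Y/2.9)
def P(l,X,Y,z): print(l,pl("top",*T(X,Y),z).round(1))
def Q(l,X,Y,z): print(l,"s",pl("scene",*S(X,Y),z).round(1))
P("cup1 knob",69,246,78);P("cup1 body",72,248,45);Q("cup1 knob",713,420,78)
print(tri(T(69,246),S(713,420)))
P("cup2 knob",542,268,78);P("cup2 body",540,269,45);Q("cup2 knob",290,172,78)
print(tri(T(542,268),S(290,172)))
P("lid c",279,139,140)
for x,y in((240,114),(314,134),(311,150),(237,131)): P("h",x,y,170)
for x,y in((402,278),(464,330),(460,349),(398,298)): Q("h",x,y,170)
for x,y in((389,48),(460,45),(465,162),(392,166)): P("con",x,y,75)
P("plunger",426,91,109);Q("plunger",258,306,109)
P("knob",431,202,64);P("mat",647,143,6)
P("mat",569,143,6);P("mat",725,143,6)
P("steamer base rim front",302,241,40)
E
```

```text
cup1 knob [439.5 405.6  78. ]
cup1 body [439.2 414.   45. ]
cup1 knob s [441.5 413.9  78. ]
(array([438.55962405, 410.66677455,  72.1980295 ]), np.float64(6.14300643274647))
cup2 knob [ 410.  -167.2   78. ]
cup2 body [ 410.1 -168.4   45. ]
cup2 knob s [ 412.9 -162.5   78. ]
(array([ 409.52450153, -166.8119041 ,   73.69884003]), np.float64(2.117375746614535))
lid c [559.  144.2 140. ]
h [582.6 184.  170. ]
h [559.3  99.8 170. ]
h [540.9 103.1 170. ]
h [563. 187. 170.]
h s [552.7 106.7 170. ]
h s [572.1 194.3 170. ]
h s [594.6 204.6 170. ]
h s [577.9 120.  170. ]
con [685.2  19.2  75. ]
con [688.9 -69.5  75. ]
con [541.  -74.6  75. ]
con [536.4  15.3  75. ]
plunger [622.7 -27.  109. ]
plunger s [632.5 -20.4 109. ]
knob [492.8 -32.5  64. ]
mat [ 575.9 -316.     6. ]
mat [ 576.2 -213.5    6. ]
mat [ 575.6 -418.8    6. ]
steamer base rim front [446.9 129.5  40. ]
```

```bash
python3 -m creep '[[[-0.35,0,0],0,0],[[-0.7,0,0],0.1,0],[[-0.7,-0.36,0.5],0.3,0],[[-0.7,-0.72,1.0],0.5,0],[[-0.7,-0.72,1.0],0.5,0],[[-0.7,-0.72,1.0],0.5,0]]'; python3 - <<'E'
from h import *
to(561.5,144,300,np.radians(-15))
E
```

```text
clock: 0.7
eef_pos: [255.6, 526.1, 301.5]
tool_rot: [-0.239, 1.568, -0.911]
force: [0.1, -0.4, -0.3]
width: 85.5
t 0.7 p [255.6 526.1 301.5] jaw [ 0.622  0.783 -0.001] appr [ 0.002 -0.002 -1.   ] F [ 0.1 -0.4 -0.3] w 85.5 q7 -0.19
shift [ 0.029 -1.088  4.772] spin 1.478 mm [ 305.9 -382.1   -1.5]
```

```bash
python3 -m creep '[[[0,-0.11,0.5],0.2,0],[[0,-0.22,1],0.35,0],[[0,-0.22,1],0.5,0],[[0,-0.22,1],0.5,0],[[0,-0.22,1],0.5,0]]'; python3 - <<'E'
from h import *
to(561.5,144,300,np.radians(-15))
E
```

```text
clock: 1.2
eef_pos: [315.4, 452.5, 301.0]
tool_rot: [-2.638, 1.569, 2.593]
force: [-0.0, 0.1, 0.2]
width: 85.4
t 1.2 p [315.4 452.5 301. ] jaw [ 0.868  0.496 -0.001] appr [-0.001  0.001 -1.   ] F [-0.   0.1  0.2] w 85.4 q7 -0.36
shift [0.004 0.607 3.899] spin 0.994 mm [ 246.1 -308.5   -1. ]
```

```bash
python3 -m creep '[[[0,0.1,0.4],0.2,0],[[0,0.15,0.9],0.4,0],[[0,0.15,1],0.6,0],[[0,0.15,1],0.8,0],[[0,0.15,1],0.99,0],[[0,0.15,1],0.99,0],[[0,0.15,1],0.99,0]]'; python3 - <<'E'
from h import *
to(561.5,144,300,np.radians(-15))
E
```

```text
clock: 1.9
eef_pos: [378.1, 372.4, 301.0]
tool_rot: [-1.249, 1.57, -3.077]
force: [0.7, -0.4, 0.7]
width: 85.5
t 1.9 p [378.1 372.4 301. ] jaw [ 0.967 -0.255 -0.   ] appr [-0.001 -0.    -1.   ] F [ 0.7 -0.4  0.7] w 85.5 q7 -0.85
shift [0.009 2.356 1.74 ] spin 0.005 mm [ 183.4 -228.4   -1. ]
```

```bash
python3 -m creep '[[[0,0.4,0.3],0,0],[[0,0.8,0.6],0,0],[[0,1,0.74],0,0],[[0,1,0.74],0,0]]'; python3 -m creep '[[[0,0.4,0.3],0,0],[[0,0.8,0.6],0,0],[[0,1,0.74],0,0],[[0,1,0.74],0,0]]'; python3 - <<'E'
from h import *
to(561.5,144,200,np.radians(-15))
E
```

```text
clock: 2.3
eef_pos: [458.9, 269.8, 301.7]
tool_rot: [1.265, 1.568, -0.573]
force: [-0.5, 0.5, -0.2]
width: 85.6
clock: 2.7
eef_pos: [535.4, 172.8, 301.3]
tool_rot: [1.043, 1.569, -0.795]
force: [0.5, 0.8, -0.8]
width: 85.3
t 2.7 p [535.4 172.8 301.3] jaw [ 0.965 -0.264  0.002] appr [ 0.002 -0.002 -1.   ] F [ 0.5  0.8 -0.8] w 85.3 q7 -0.37
shift [1.014 0.326 0.208] spin -0.006 mm [  26.1  -28.8 -101.3]
```

```bash
python3 -m creep '[[[0.3,0.33,0.21],0,0],[[0.7,0.33,0.21],0,0],[[1,0.33,0.21],0,0],[[1,0.33,0.21],0,0],[[1,0.33,0.21],0,0]]'; python3 - <<'E'
from h import *
to(561.5,144,145,np.radians(-15))
crop("top",180,100,370,250,4,"t1.png");crop("scene",260,140,440,290,4,"s1.png")
E
```

```text
clock: 3.2
eef_pos: [559.4, 148.7, 201.5]
tool_rot: [-2.014, 1.57, 2.437]
force: [0.5, -0.8, -0.2]
width: 85.3
t 3.2 p [559.4 148.7 201.5] jaw [ 0.966 -0.258 -0.001] appr [-0.001  0.001 -1.   ] F [ 0.5 -0.8 -0.2] w 85.3 q7 -0.25
shift [0.565 0.033 0.04 ] spin 0.001 mm [  2.1  -4.7 -56.5]
```

View pics/s1.png

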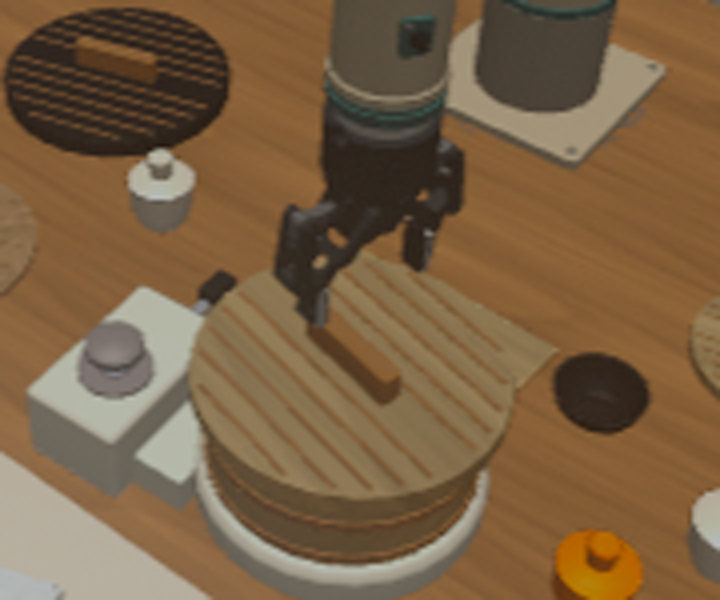

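View pics/t1.png

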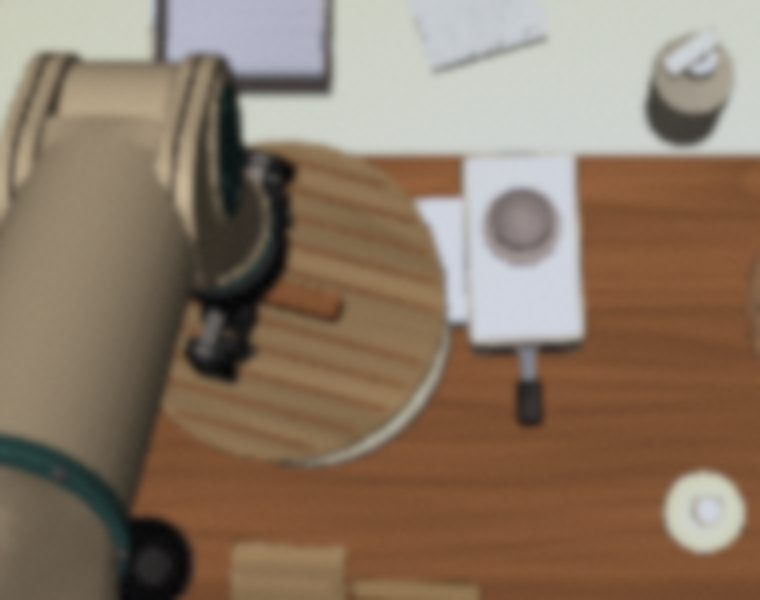

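```bash
python3 -m creep '[[[0.2,0.03,0.04],0,0],[[0.4,0.03,0.04],0,0],[[0.56,0.03,0.04],0,0],[[0.56,0.03,0.04],0,0],[[0.56,0.03,0.04],0,0]]';python3 -m creep '[[[0,0,0],0,0.3],[[0,0,0],0,0.6],[[0,0,0],0,0.8],[[0,0,0],0,1],[[0,0,0],0,1],[[0,0,0],0,1],[[0,0,0],0,1],[[0,0,0],0,1]]'; python3 - <<'E'
from h import *
to(z=245)
E
```

```text
clock: 3.8
eef_pos: [562.6, 142.7, 146.8]
tool_rot: [2.208, 1.568, 0.373]
force: [0.1, -0.1, -0.4]
width: 85.3
clock: 4.6
eef_pos: [562.2, 142.1, 145.8]
tool_rot: [2.071, 1.57, 0.235]
force: [0.9, 0.1, 5.4]
width: 16.8
t 4.6 p [562.2 142.1 145.8] jaw [ 0.965 -0.262  0.001] appr [ 0.001  0.    -1.   ] F [0.9 0.1 5.4] w 16.8 q7 -0.2
shift [-0.992  0.001 -0.001] spin 0.0 mm [ 0.   0.  99.2]
```

```bash
python3 -m creep '[[[-0.1,0,0],0,1],[[-0.2,0,0],0,1],[[-0.4,0,0],0,1],[[-0.6,0,0],0,1],[[-0.8,0,0],0,1],[[-1,0,0],0,1],[[-1,0,0],0,1],[[-1,0,0],0,1]]'; python3 - <<'E'
from h import *
to(576,-316,245)
crop("top",180,100,370,250,4,"t2.png");crop("scene",230,100,440,290,3.5,"s2.png")
E
```

```text
clock: 5.4
eef_pos: [561.2, 142.2, 245.2]
tool_rot: [-1.94, 1.57, 2.507]
force: [-0.8, 0.4, -3.1]
width: 16.7
t 5.4 p [561.2 142.2 245.2] jaw [ 0.965 -0.262 -0.   ] appr [-0.  0. -1.] F [-0.8  0.4 -3.1] w 16.7 q7 -0.27
shift [1.000e-03 1.342e+00 4.384e+00] spin 0.0 mm [ 1.480e+01 -4.582e+02 -2.000e-01]
```

View pics/s2.png

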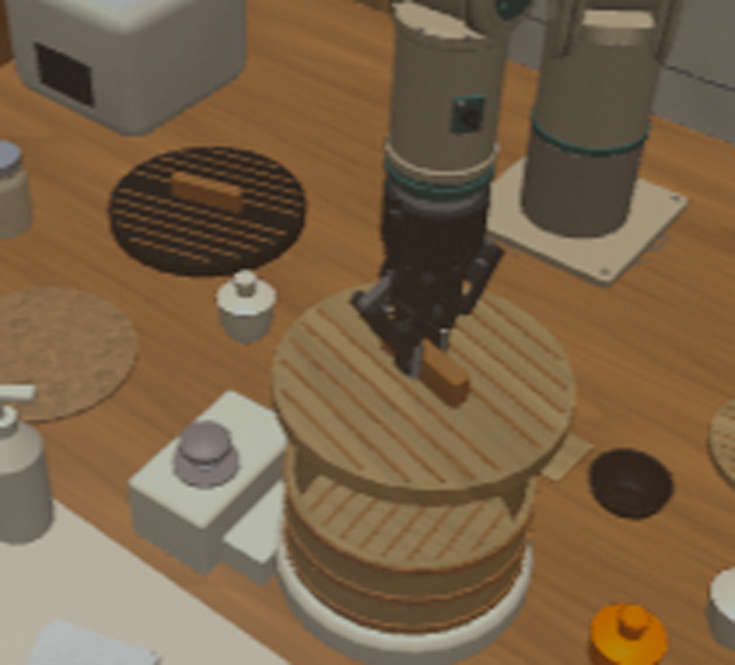

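The lid is lifted and level, with the basket open and empty. I'll carry it to the mat.

```bash
R='x'; python3 -m creep '[[[0,0.05,0.2],0,1],[[0,0.12,0.5],0,1],[[0,0.2,0.8],0,1],[[0,0.29,1],0,1],[[0,0.29,1],0,1]]'; python3 -m creep '[[[0,0.1,0.33],0,1],[[0,0.2,0.66],0,1],[[0,0.3,1],0,1],[[0,0.3,1],0,1]]'; python3 -m creep '[[[0,0.1,0.33],0,1],[[0,0.2,0.66],0,1],[[0,0.3,1],0,1],[[0,0.3,1],0,1]]';python3 -m creep '[[[0,0.1,0.33],0,1],[[0,0.2,0.66],0,1],[[0,0.3,1],0,1],[[0,0.3,1],0,1]]'; python3 - <<'E'
from h import *
to(576,-316,245,np.radians(-15))
E
```

```text
clock: 6.0
eef_pos: [563.0, 33.0, 244.5]
tool_rot: [-0.125, 1.567, -1.968]
force: [0.2, -1.1, -3.1]
width: 16.8
clock: 6.4
eef_pos: [565.3, -72.8, 244.8]
tool_rot: [0.059, 1.566, -1.785]
force: [0.4, -1.5, -2.9]
width: 17.3
clock: 6.8
eef_pos: [567.7, -176.9, 244.7]
tool_rot: [0.022, 1.566, -1.822]
force: [-0.9, 0.1, -2.1]
width: 16.8
clock: 7.2
eef_pos: [570.1, -280.9, 244.6]
tool_rot: [-0.079, 1.566, -1.921]
force: [-1.1, -0.3, -3.5]
width: 16.8
t 7.2 p [ 570.1 -280.9  244.6] jaw [ 0.963 -0.268 -0.   ] appr [-0.002 -0.005 -1.   ] F [-1.1 -0.3 -3.5] w 16.8 q7 0.42
shift [-0.003  0.151  0.322] spin -0.013 mm [  5.9 -35.1   0.4]
```

```bash
python3 -m creep '[[[0,0.08,0.16],0,1],[[0,0.15,0.32],0,1],[[0.3,0.15,0.32],0,1],[[0.6,0.15,0.32],0,1],[[0.9,0.15,0.32],0,1],[[1,0.15,0.32],0,1],[[1,0.15,0.32],0,1]]'; python3 -m creep '[[[0.3,0,0],0,1],[[0.6,0,0],0,1],[[0.8,0,0],0,1],[[0.95,0,0],0,1],[[0.95,0,0],0,1],[[0.95,0,0],0,1]]'; python3 - <<'E'
from h import *
to(576,-316,32,np.radians(-15))
crop("top",330,100,500,250,4,"t3.png");crop("scene",160,120,320,270,4,"s3.png")
E
```

```text
clock: 7.9
eef_pos: [577.1, -307.9, 143.1]
tool_rot: [-1.913, 1.566, 2.535]
force: [0.2, 0.5, -2.0]
width: 17.0
clock: 8.5
eef_pos: [578.7, -310.4, 51.5]
tool_rot: [1.262, 1.569, -0.574]
force: [-0.2, 0.3, -2.4]
width: 16.8
t 8.5 p [ 578.7 -310.4   51.5] jaw [ 0.965 -0.262  0.002] appr [ 0.002 -0.001 -1.   ] F [-0.2  0.3 -2.4] w 16.8 q7 0.55
shift [ 0.195 -0.012  0.061] spin -0.004 mm [ -2.7  -5.6 -19.5]
```

View pics/s3.png

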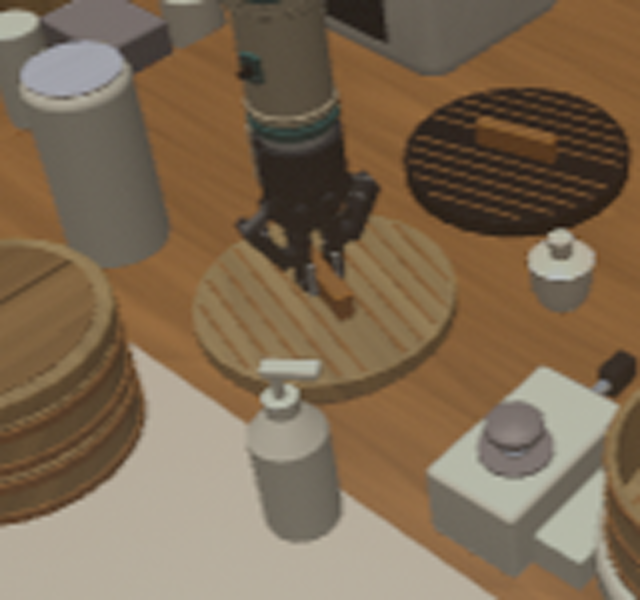

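View pics/t3.png

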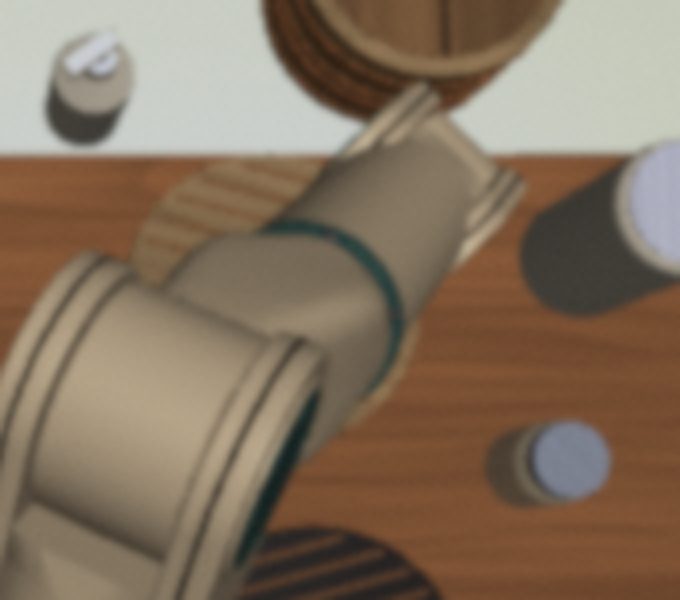

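```bash
python3 -m creep '[[[0.08,0,0.06],0,1],[[0.14,0,0.06],0,1],[[0.18,0,0.06],0,1],[[0.195,0,0.06],0,1],[[0.2,0,0.06],0,1],[[0.2,0,0.06],0,1]]'; python3 - <<'E'
from h import *
to(576,-316,32,np.radians(-15))
E
```

```text
clock: 9.2
eef_pos: [576.3, -315.6, 30.2]
tool_rot: [-2.237, 1.571, 2.21]
force: [-0.9, -0.3, -2.4]
width: 16.9
t 9.2 p [ 576.3 -315.6   30.2] jaw [ 0.965 -0.262 -0.   ] appr [-0.  0. -1.] F [-0.9 -0.3 -2.4] w 16.9 q7 0.57
shift [-0.018 -0.002  0.005] spin -0.004 mm [-0.3 -0.4  1.8]
```

```bash
python3 -m creep '[[[0.01,0,0],0,1],[[0.02,0,0],0,1],[[0.03,0,0],0,1],[[0.03,0,0],0,1]]'; python3 - <<'E'
from h import *
to()
E
```

```text
clock: 9.6
eef_pos: [576.2, -315.6, 27.1]
tool_rot: [-1.94, 1.571, 2.507]
force: [0.4, -0.7, -1.9]
width: 16.8
t 9.6 p [ 576.2 -315.6   27.1] jaw [ 0.965 -0.262 -0.   ] appr [-0.  0. -1.] F [ 0.4 -0.7 -1.9] w 16.8 q7 0.57
shift [0. 0. 0.] spin 0.0 mm [0. 0. 0.]
```

```bash
python3 -m creep '[[[0.01,0,0],0,1],[[0.02,0,0],0,1],[[0.02,0,0],0,1]]'; python3 -m creep '[[[0.01,0,0],0,1],[[0.02,0,0],0,1],[[0.02,0,0],0,1]]';python3 - <<'E'
from h import *
to()
crop("scene",160,120,320,270,4,"s4.png")
E
```

```text
clock: 9.9
eef_pos: [576.3, -315.8, 25.8]
tool_rot: [2.301, 1.571, 0.465]
force: [-0.6, 1.1, 1.9]
width: 16.8
clock: 10.2
eef_pos: [576.3, -315.8, 25.8]
tool_rot: [2.494, 1.57, 0.658]
force: [-4.9, 4.1, 16.0]
width: 16.7
t 10.2 p [ 576.3 -315.8   25.8] jaw [ 0.965 -0.262  0.001] appr [ 0.001  0.001 -1.   ] F [-4.9  4.1 16. ] w 16.7 q7 0.57
shift [0. 0. 0.] spin 0.0 mm [0. 0. 0.]
```

View pics/s4.png

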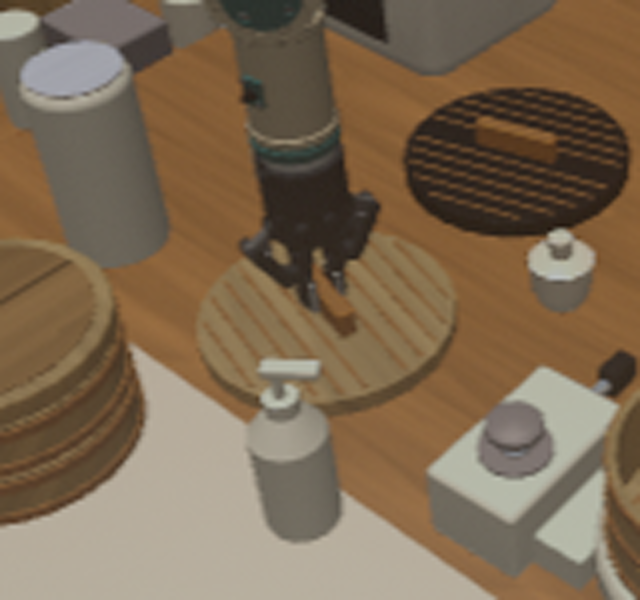

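```bash
python3 -m creep '[[[-0.03,0,0],0,1],[[-0.03,0,0],0,0.6],[[-0.03,0,0],0,0.3],[[-0.03,0,0],0,0],[[-0.03,0,0],0,0],[[-0.03,0,0],0,0],[[-0.4,0,0],0,0],[[-0.8,0,0],0,0],[[-1,0,0],0,0],[[-1,0,0],0,0]]';python3 -m creep '[[[-0.3,0,0],0,0],[[-0.7,0,0],0,0],[[-0.7,0,0],0,0]]'; python3 - <<'E'
from h import *
to(410,-167,190)
im=cams.get_image("scene");cv2.imwrite("pics/s5.png",im);im=cams.get_image("top");cv2.imwrite("pics/t5.png",im)
E
```

```text
clock: 11.25
eef_pos: [578.3, -317.3, 127.0]
tool_rot: [1.303, 1.564, -0.533]
force: [0.0, -0.4, -0.7]
width: 85.2
clock: 11.55
eef_pos: [578.6, -317.8, 197.7]
tool_rot: [1.28, 1.562, -0.556]
force: [-0.1, 0.3, 0.5]
width: 85.1
t 11.55 p [ 578.6 -317.8  197.7] jaw [ 0.965 -0.262  0.008] appr [ 0.007 -0.004 -1.   ] F [-0.1  0.3  0.5] w 85.1 q7 0.49
shift [ 0.058 -2.023 -1.014] spin 0.0 mm [-168.6  150.8   -7.7]
```

View pics/s5.png

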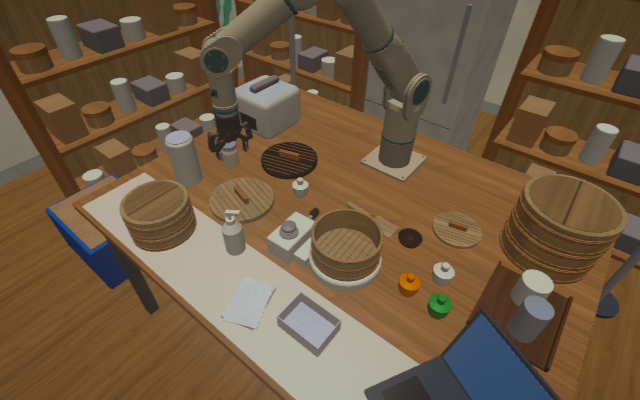

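```bash
python3 -m creep '[[[0,-0.4,-0.2],0,0],[[0,-0.8,-0.4],0,0],[[0,-1,-0.5],0,0],[[0,-1,-0.5],0,0]]';python3 -m creep '[[[0,-0.4,-0.2],0,0],[[0,-0.8,-0.4],0,0],[[0,-1,-0.5],0,0],[[0,-1,-0.5],0,0]]'; python3 - <<'E'
from h import *
t=cv2.imread("pics/t5.png");s=cv2.imread("pics/s5.png")
cv2.imwrite("pics/c5.png",cv2.resize(s[195:300,290:460],None,fx=4.5,fy=4.5,interpolation=cv2.INTER_CUBIC))
cv2.imwrite("pics/c5b.png",cv2.resize(t[100:300,150:400],None,fx=3,fy=3,interpolation=cv2.INTER_CUBIC))
to(410,-167,135)
im=cams.get_image("scene")
cv2.imwrite("pics/c6.png",cv2.resize(im[100:260,230:370],None,fx=4,fy=4,interpolation=cv2.INTER_CUBIC))
E
```

```text
clock: 12.05
eef_pos: [489.2, -237.6, 191.4]
tool_rot: [-1.967, 1.563, 2.482]
force: [0.9, -0.5, -0.2]
width: 85.3
clock: 12.45
eef_pos: [406.5, -164.4, 192.1]
tool_rot: [-1.848, 1.565, 2.601]
force: [1.3, -0.4, 0.7]
width: 85.3
t 12.45 p [ 406.5 -164.4  192.1] jaw [ 0.965 -0.26  -0.005] appr [-0.005  0.003 -1.   ] F [ 1.3 -0.4  0.7] w 85.3 q7 0.41
shift [0.571 0.043 0.017] spin 0.0 mm [  3.5  -2.6 -57.1]
```

View pics/c6.png

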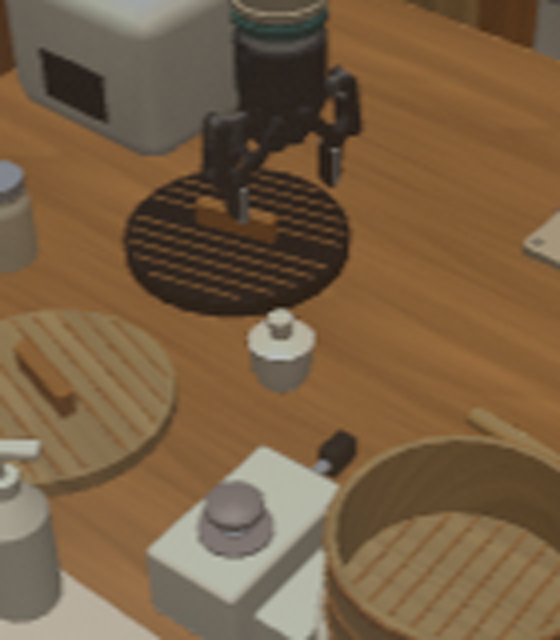

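View pics/c5b.png

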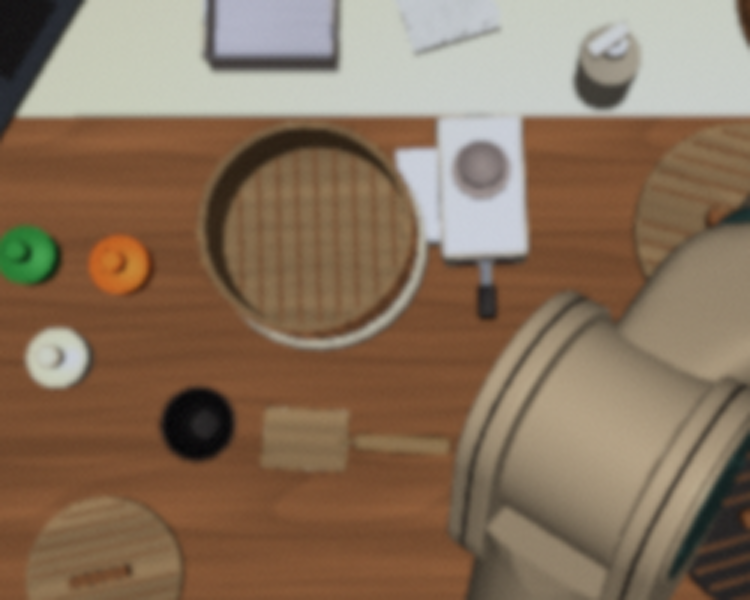

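View pics/c5.png

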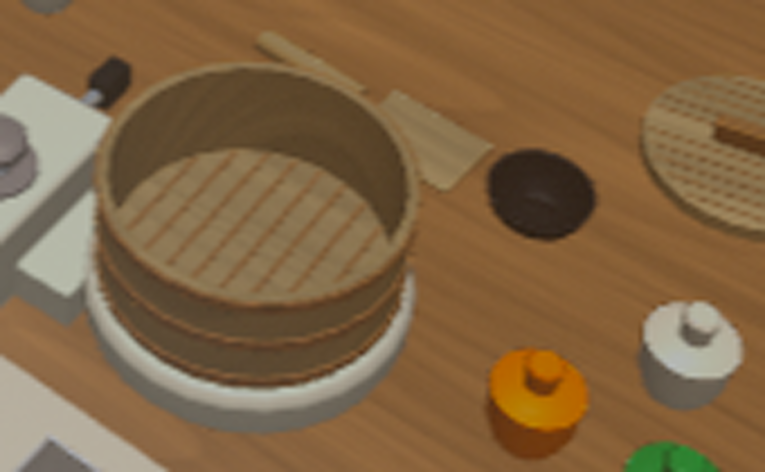

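```bash
python3 - <<'E'
from h import *
print("floor",pl("top",150+317/3,100+241/3,48).round(1),"rim",pl("top",150+307/3,100+229/3,132).round(1))
for l in((197,229),(418,229),(307,122),(307,336)): print(pl("top",150+l[0]/3,100+l[1]/3,132).round(1))
for l in((96,185),(416,185),(256,62),(256,308)): print("s",pl("scene",290+l[0]/4.5,195+l[1]/4.5,132).round(1))
print("cup2 s",pl("scene",300,179.2,76), "mat/tcp proj",proj("scene",readout.read_state()["eef_pos"]))
t=cv2.imread("pics/top0.png")
for n,(x,y) in {"cup1":(168.2,218.8),"cup2":(355.6,227.6)}.items(): print(n,pl("top",x,y,40),pl("top",x,y,54))
print("pump",pl("top",353,115,150),"camera top",ray("top",0,0)[0],"scene",ray("scene",0,0)[0])
E
```

```text
floor [560.1 145.8  48. ] rim [558.2 143.3 132. ]
[558.5 250.3 132. ]
[557.9  34.9 132. ]
[665.3 144.7 132. ]
[453.3 141.8 132. ]
s [638.5  73.1 132. ]
s [507.6 234.  132. ]
s [479.3  88.2 132. ]
s [654.1 210.  132. ]
cup2 s [ 410.62523983 -164.45022487   76.        ] mat/tcp proj [299.37433515 152.8712911 ]
cup1 [440.75781732 417.79969635  40.        ] [439.84241633 412.6169504   54.        ]
cup2 [ 410.30447488 -167.68650426   40.        ] [ 409.73845743 -166.15211416   54.        ]
pump [ 737.61342046 -153.39828816  150.        ] camera top [ 360.968657    -33.94435223 1260.28298069] scene [1198.18818301  522.58622501  944.45391106]
```

```bash
python3 -m creep '[[[0.2,0.04,0.02],0,0],[[0.5,0.04,0.02],0,0],[[0.8,0.04,0.02],0,0],[[0.95,0.04,0.02],0,0],[[0.95,0.04,0.02],0,0],[[0.95,0.04,0.02],0,0]]'; python3 - <<'E'
from h import *
to(410.5,-166,60)
im=cams.get_image("scene")
cv2.imwrite("pics/c7.png",cv2.resize(im[120:220,250:350],None,fx=5,fy=5,interpolation=cv2.INTER_CUBIC))
E
```

```text
clock: 13.1
eef_pos: [413.5, -170.9, 97.9]
tool_rot: [-0.027, 1.57, -1.864]
force: [-0.3, -0.4, 0.8]
width: 85.3
t 13.1 p [ 413.5 -170.9   97.9] jaw [ 0.965 -0.263 -0.   ] appr [-0.    -0.001 -1.   ] F [-0.3 -0.4  0.8] w 85.3 q7 0.54
shift [ 0.379 -0.042 -0.039] spin 0.0 mm [ -3.    4.9 -37.9]
```

View pics/c7.png

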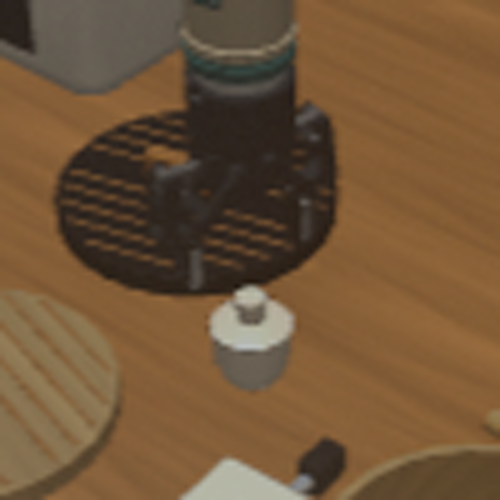

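```bash
python3 -m creep '[[[0.1,-0.04,-0.04],0,0],[[0.25,-0.04,-0.04],0,0],[[0.37,-0.04,-0.04],0,0],[[0.37,-0.04,-0.04],0,0],[[0.37,-0.04,-0.04],0,0]]'; python3 - <<'E'
from h import *
to(410.5,-166,60)
im=cams.get_image("scene")
cv2.imwrite("pics/c8.png",cv2.resize(im[120:220,250:350],None,fx=5,fy=5,interpolation=cv2.INTER_CUBIC))
E
```

```text
clock: 13.65
eef_pos: [410.7, -165.3, 62.0]
tool_rot: [1.429, 1.569, -0.407]
force: [0.1, -0.0, 0.2]
width: 85.5
t 13.65 p [ 410.7 -165.3   62. ] jaw [ 0.965 -0.262  0.001] appr [ 0.001 -0.001 -1.   ] F [ 0.1 -0.   0.2] w 85.5 q7 0.58
shift [0.02  0.    0.007] spin 0.0 mm [-0.2 -0.7 -2. ]
```

View pics/c8.png

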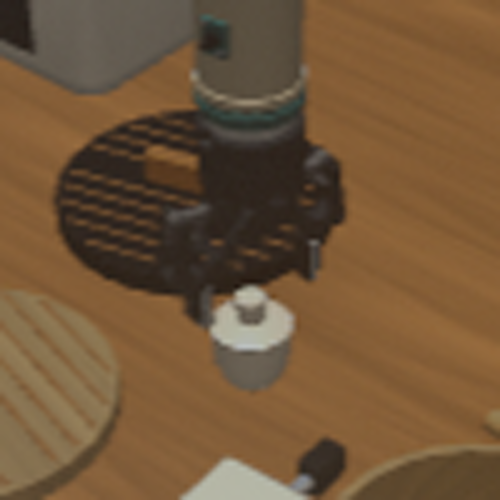

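```bash
python3 -m creep '[[[0.02,0,0],0,0.2],[[0.02,0,0],0,0.4],[[0.02,0,0],0,0.6],[[0.02,0,0],0,0.8],[[0.02,0,0],0,1],[[0.02,0,0],0,1],[[0.02,0,0],0,1],[[0.02,0,0],0,1]]'; python3 - <<'E'
from h import *
to()
im=cams.get_image("scene")
cv2.imwrite("pics/c9.png",cv2.resize(im[120:220,250:350],None,fx=5,fy=5,interpolation=cv2.INTER_CUBIC))
E
```

```text
clock: 14.5
eef_pos: [410.4, -165.1, 59.5]
tool_rot: [1.444, 1.57, -0.392]
force: [1.2, 0.8, 4.6]
width: 20.8
t 14.5 p [ 410.4 -165.1   59.5] jaw [ 0.965 -0.262  0.001] appr [ 0.001 -0.    -1.   ] F [1.2 0.8 4.6] w 20.8 q7 0.58
shift [0. 0. 0.] spin 0.0 mm [0. 0. 0.]
```

View pics/c9.png

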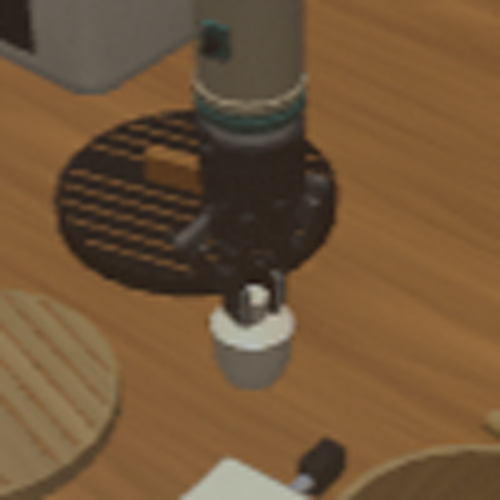

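```bash
python3 -m creep '[[[-0.1,0,0],0,1],[[-0.3,0,0],0,1],[[-0.6,0,0],0,1],[[-0.9,0,0],0,1],[[-1,0,0],0,1]]'; python3 -m creep '[[[-0.3,0,0],0,1],[[-0.6,0,0],0,1],[[-0.65,0,0],0,1],[[-0.65,0,0],0,1]]'; python3 - <<'E'
from h import *
to(562,90,220)
crop("scene",220,80,380,230,4,"c10.png")
E
```

```text
clock: 15.05
eef_pos: [410.3, -165.2, 161.5]
tool_rot: [1.512, 1.568, -0.324]
force: [0.9, 1.8, -2.0]
width: 20.6
clock: 15.45
eef_pos: [409.9, -164.5, 224.3]
tool_rot: [2.421, 1.57, 0.586]
force: [-0.4, -0.2, -2.5]
width: 20.9
t 15.45 p [ 409.9 -164.5  224.3] jaw [ 0.965 -0.261  0.   ] appr [ 0.001  0.    -1.   ] F [-0.4 -0.2 -2.5] w 20.9 q7 0.38
shift [ 0.045  0.803 -2.854] spin 0.0 mm [152.1 254.5  -4.3]
```

View pics/c10.png

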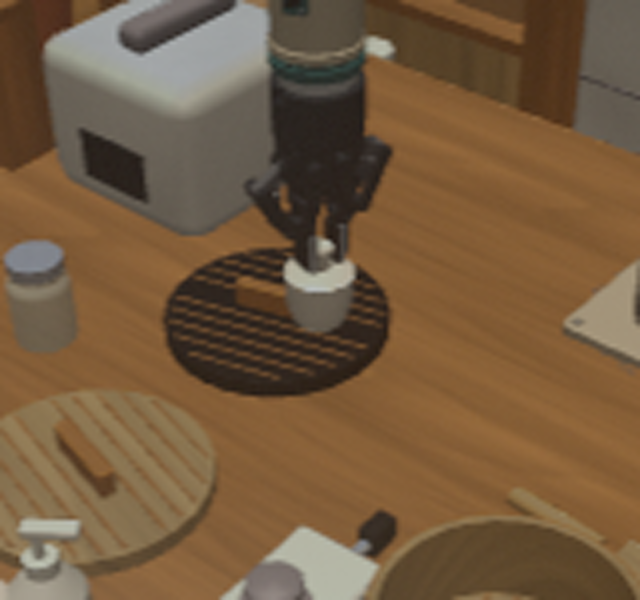

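```bash
python3 -m creep '[[[0,0.06,-0.2],0,1],[[0,0.14,-0.5],0,1],[[0,0.22,-0.8],0,1],[[0,0.27,-0.95],0,1],[[0,0.27,-0.95],0,1]]'; python3 -m creep '[[[0,0.1,-0.35],0,1],[[0,0.2,-0.7],0,1],[[0,0.27,-0.95],0,1],[[0,0.27,-0.95],0,1]]';  python3 -m creep '[[[0,0.1,-0.35],0,1],[[0,0.2,-0.7],0,1],[[0,0.26,-0.94],0,1],[[0,0.26,-0.94],0,1],[[0,0.26,-0.94],0,1]]'; python3 - <<'E'
from h import *
to(562,90,220,np.radians(-15))
crop("scene",270,100,430,250,4,"c11.png")
E
```

```text
clock: 16.0
eef_pos: [461.1, -78.2, 222.8]
tool_rot: [-1.491, 1.568, 2.961]
force: [-0.2, -0.6, -1.4]
width: 20.6
clock: 16.4
eef_pos: [512.8, 6.9, 223.2]
tool_rot: [-2.062, 1.57, 2.39]
force: [0.0, 0.1, -1.8]
width: 20.6
clock: 16.9
eef_pos: [560.6, 86.2, 223.4]
tool_rot: [-0.6, 1.568, -2.437]
force: [-0.8, -1.1, -1.5]
width: 20.7
t 16.9 p [560.6  86.2 223.4] jaw [ 0.965 -0.263 -0.002] appr [-0.002 -0.002 -1.   ] F [-0.8 -1.1 -1.5] w 20.7 q7 -0.14
shift [ 0.034  0.003 -0.04 ] spin -0.006 mm [ 1.4  3.8 -3.4]
```

View pics/c11.png

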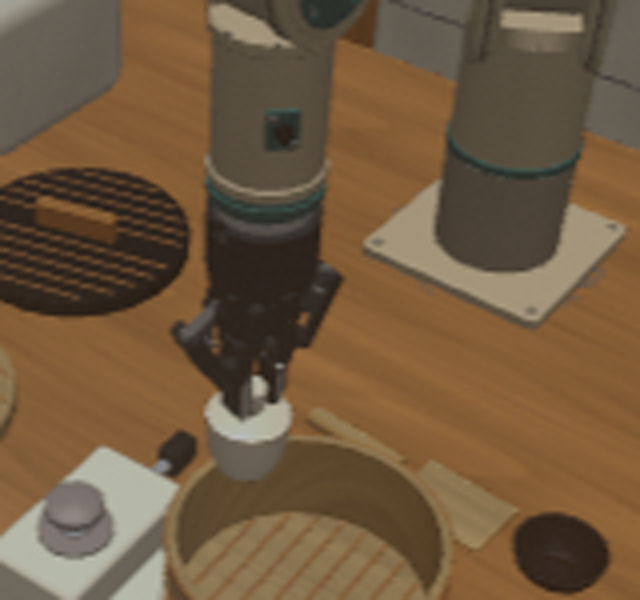

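```bash
python3 -m creep '[[[0.2,0,-0.04],0,1],[[0.5,0,-0.04],0,1],[[0.8,0,-0.04],0,1],[[0.98,0,-0.04],0,1],[[0.98,0,-0.04],0,1],[[0.98,0,-0.04],0,1]]'; python3 -m creep '[[[0.04,0,0],0,1],[[0.08,0,0],0,1],[[0.12,0,0],0,1],[[0.14,0,0],0,1],[[0.15,0,0],0,1],[[0.15,0,0],0,1]]'; python3 - <<'E'
from h import *
to(562,90,107.5)
E
```

```text
clock: 17.55
eef_pos: [562.5, 90.3, 126.7]
tool_rot: [0.12, 1.57, -1.718]
force: [0.0, -0.5, -1.7]
width: 20.9
clock: 18.15
eef_pos: [562.5, 92.2, 111.2]
tool_rot: [-1.148, 1.571, -2.983]
force: [0.2, 0.5, -2.2]
width: 20.9
t 18.15 p [562.5  92.2 111.2] jaw [ 0.965 -0.262 -0.   ] appr [-0. -0. -1.] F [ 0.2  0.5 -2.2] w 20.9 q7 -0.06
shift [0.037 0.    0.022] spin 0.0 mm [-0.5 -2.2 -3.7]
```

```bash
python3 -m creep '[[[0.01,0,0.02],0,1],[[0.02,0,0.02],0,1],[[0.03,0,0.02],0,1],[[0.035,0,0.02],0,1],[[0.035,0,0.02],0,1]]'; python3 - <<'E'
from h import *
to()
E
```

```text
clock: 18.65
eef_pos: [562.1, 90.2, 107.8]
tool_rot: [-2.347, 1.571, 2.101]
force: [0.6, 0.7, -1.9]
width: 20.9
t 18.65 p [562.1  90.2 107.8] jaw [ 0.965 -0.262 -0.   ] appr [-0.  0. -1.] F [ 0.6  0.7 -1.9] w 20.9 q7 -0.06
shift [0. 0. 0.] spin 0.0 mm [0. 0. 0.]
```

```bash
python3 -m creep '[[[0.01,0,0],0,1],[[0.02,0,0],0,1],[[0.02,0,0],0,1]]';python3 -m creep '[[[0.01,0,0],0,1],[[0.02,0,0],0,1],[[0.02,0,0],0,1]]'
```

```text
clock: 18.95
eef_pos: [562.8, 90.1, 107.3]
tool_rot: [2.314, 1.569, 0.478]
force: [-2.5, 0.3, 9.9]
width: 20.7
clock: 19.25
eef_pos: [563.3, 90.0, 107.1]
tool_rot: [2.376, 1.567, 0.54]
force: [-4.2, -0.4, 23.9]
width: 20.7
```

```bash
python3 -m creep '[[[0.01,0,0],0,1],[[0.01,0,0],0,1],[[0.01,0,0],0,1]]'
```

```text
clock: 19.55
eef_pos: [563.3, 90.0, 107.0]
tool_rot: [2.452, 1.567, 0.615]
force: [-5.5, -1.2, 30.6]
width: 20.6
```

```bash
python3 -m creep '[[[-0.04,0,0],0,1],[[-0.04,0,0],0,1],[[-0.04,0,0],0,0.8],[[-0.04,0,0],0,0.6],[[-0.04,0,0],0,0.4],[[-0.04,0,0],0,0.4],[[-0.04,0,0],0,0.4],[[-0.3,0,0],0,0.4],[[-0.6,0,0],0,0.4],[[-1,0,0],0,0.4],[[-1,0,0],0,0.4]]'; python3 - <<'E'
from h import *
to(440,413,230)
im=cams.get_image("scene")
cv2.imwrite("pics/c12.png",cv2.resize(im[170:320,280:480],None,fx=4,fy=4,interpolation=cv2.INTER_CUBIC))
E
```

```text
clock: 20.65
eef_pos: [565.5, 90.0, 207.4]
tool_rot: [1.98, 1.562, 0.144]
force: [0.8, -0.8, 0.2]
width: 51.6
t 20.65 p [565.5  90.  207.4] jaw [ 0.965 -0.262  0.008] appr [ 0.009  0.001 -1.   ] F [ 0.8 -0.8  0.2] w 51.6 q7 -0.13
shift [-0.233 -2.056 -2.789] spin 0.0 mm [-125.5  323.    22.6]
```

View pics/c12.png

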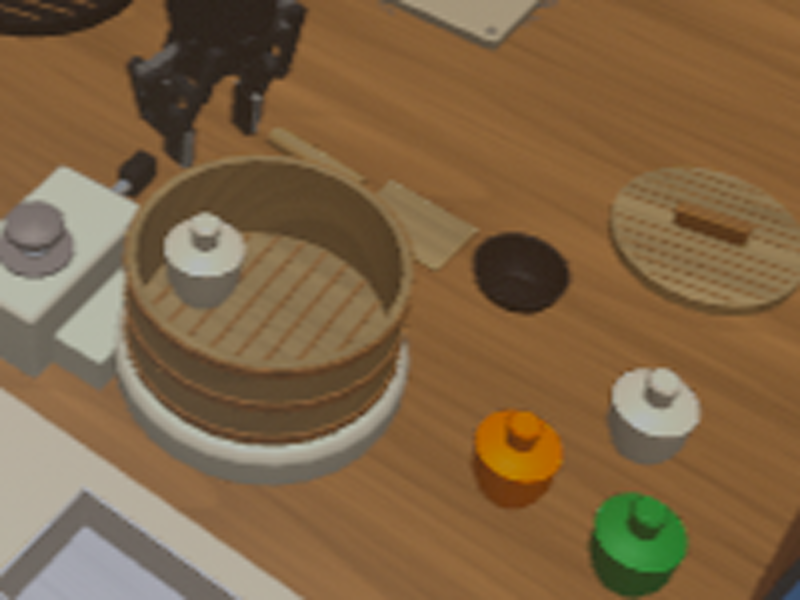

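```bash
python3 -m creep '[[[0,-0.25,-0.3],0,0],[[0,-0.5,-0.6],0,0],[[0,-0.68,-0.93],0,0],[[0,-0.68,-0.93],0,0]]'; python3 -m creep '[[[0,-0.25,-0.3],0,0],[[0,-0.5,-0.6],0,0],[[0,-0.68,-0.93],0,0],[[0,-0.68,-0.93],0,0]]';python3 -m creep '[[[0,-0.25,-0.3],0,0],[[0,-0.5,-0.6],0,0],[[0,-0.68,-0.93],0,0],[[0,-0.68,-0.93],0,0],[[0,-0.68,-0.93],0,0]]'; python3 - <<'E'
from h import *
to(440,411,100,np.radians(-15))
im=cams.get_image("scene")
cv2.imwrite("pics/c13.png",cv2.resize(im[170:320,360:520],None,fx=4,fy=4,interpolation=cv2.INTER_CUBIC))
E
```

```text
clock: 21.1
eef_pos: [517.7, 204.6, 201.0]
tool_rot: [-1.937, 1.566, 2.52]
force: [0.2, 0.2, -0.8]
width: 85.6
clock: 21.5
eef_pos: [476.5, 311.4, 201.1]
tool_rot: [-1.952, 1.567, 2.504]
force: [-0.3, 0.6, -0.9]
width: 85.2
clock: 22.0
eef_pos: [437.9, 412.4, 201.6]
tool_rot: [-0.136, 1.569, -1.971]
force: [-0.5, -0.5, 0.3]
width: 85.6
t 22.0 p [437.9 412.4 201.6] jaw [ 0.965 -0.261 -0.   ] appr [-0.001 -0.002 -1.   ] F [-0.5 -0.5  0.3] w 85.6 q7 -0.71
shift [1.016 0.024 0.006] spin -0.002 mm [   2.1   -1.4 -101.6]
```

View pics/c13.png

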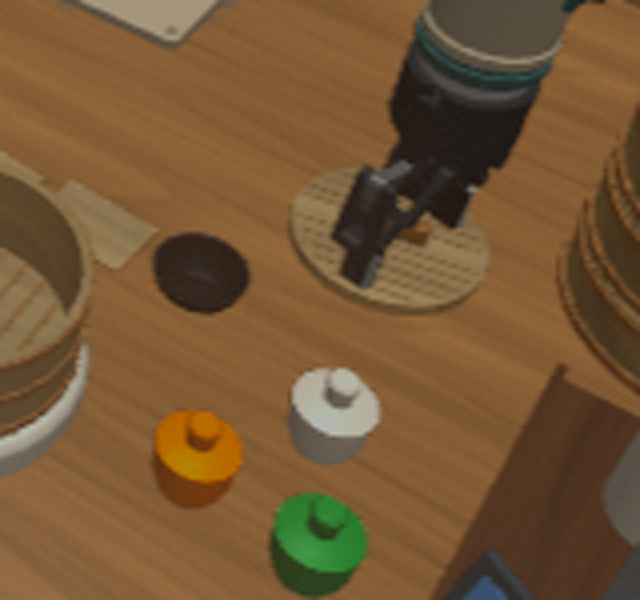

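```bash
python3 -m creep '[[[0.2,0.02,0],0,0],[[0.6,0.02,0],0,0],[[1,0.02,0],0,0],[[1,0.02,0],0,0],[[1,0.02,0],0,0]]'; python3 -m creep '[[[0.05,0,0],0,0],[[0.1,0,0],0,0],[[0.1,0,0],0,0]]'; python3 - <<'E'
from h import *
to(440,411,60,np.radians(-15))
im=cams.get_image("scene")
cv2.imwrite("pics/c14.png",cv2.resize(im[200:300,400:500],None,fx=6,fy=6,interpolation=cv2.INTER_CUBIC))
im=cams.get_image("top")
cv2.imwrite("pics/t14.png",cv2.resize(im[150:270,100:220],None,fx=5,fy=5,interpolation=cv2.INTER_CUBIC))
for d in((440,411,78),(440,411,54)): print(proj("scene",d),proj("top",d))
p=np.array([440,411,100.])
for s in(-40,40): print(proj("scene",p+s*np.array([.965,-.26,0])))
E
```

```text
clock: 22.55
eef_pos: [441.2, 410.5, 103.1]
tool_rot: [0.173, 1.569, -1.665]
force: [0.5, 0.5, 0.6]
width: 85.8
clock: 22.85
eef_pos: [440.4, 412.6, 93.4]
tool_rot: [2.839, 1.57, 1.003]
force: [0.1, 0.2, 0.3]
width: 85.6
t 22.85 p [440.4 412.6  93.4] jaw [ 0.965 -0.262  0.   ] appr [ 0.001  0.001 -1.   ] F [0.1 0.2 0.3] w 85.6 q7 -0.63
shift [0.334 0.    0.016] spin -0.004 mm [ -0.4  -1.6 -33.4]
[445.13182231 263.99374424] [165.80380367 218.24107531]
[443.12431896 269.0217433 ] [168.7292283  218.74645256]
[455.9786698  252.80215285]
[437.7735595  265.91345228]
```

View pics/c14.png

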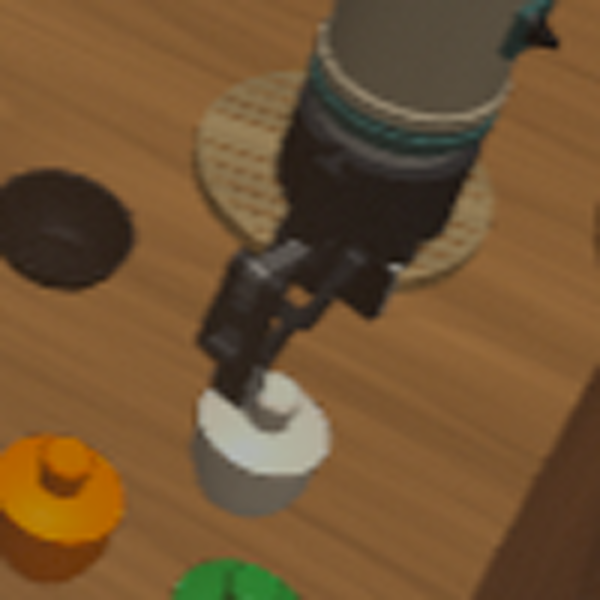

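View pics/t14.png

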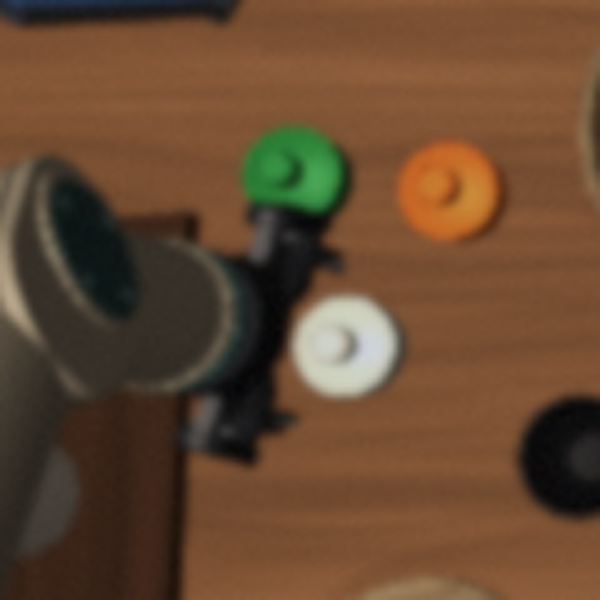

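```bash
python3 -m creep '[[[0,0,0],0,0.3],[[0,0,0.01],0,0.4],[[0.1,0,0.015],0,0.4],[[0.2,0,0.015],0,0.4],[[0.3,0,0.015],0,0.4],[[0.33,0,0.015],0,0.4],[[0.33,0,0.015],0,0.4]]'; python3 - <<'E'
from h import *
to(440,411,60,np.radians(-15))
im=cams.get_image("scene")
cv2.imwrite("pics/c15.png",cv2.resize(im[200:300,400:500],None,fx=6,fy=6,interpolation=cv2.INTER_CUBIC))
E
```

```text
clock: 23.65
eef_pos: [439.4, 410.4, 58.8]
tool_rot: [-0.527, 1.569, -2.363]
force: [0.7, -0.5, -0.8]
width: 51.2
t 23.65 p [439.4 410.4  58.8] jaw [ 0.965 -0.262 -0.001] appr [-0.001 -0.001 -1.   ] F [ 0.7 -0.5 -0.8] w 51.2 q7 -0.6
shift [-0.012  0.005 -0.007] spin -0.004 mm [0.6 0.6 1.2]
```

View pics/c15.png

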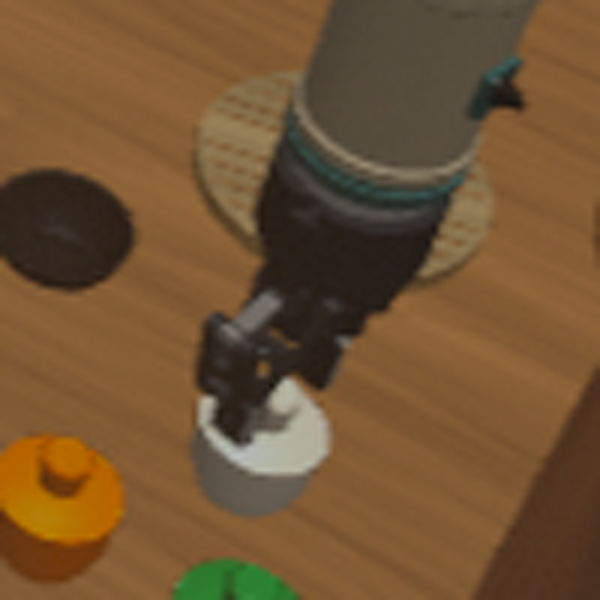

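The fingers straddle the knob, so I'll close, raising 2 mm to keep the tips clear of the cup lid.

```bash
python3 -m creep '[[[-0.02,0,0],0,0.6],[[-0.02,0,0],0,0.8],[[-0.02,0,0],0,1],[[-0.02,0,0],0,1],[[-0.02,0,0],0,1],[[-0.02,0,0],0,1]]'; python3 -m creep '[[[-0.1,0,0],0,1],[[-0.3,0,0],0,1],[[-0.6,0,0],0,1],[[-0.9,0,0],0,1],[[-1,0,0],0,1]]';python3 -m creep '[[[-0.3,0,0],0,1],[[-0.6,0,0],0,1],[[-0.65,0,0],0,1],[[-0.65,0,0],0,1]]'; python3 - <<'E'
from h import *
to(558,200,224)
im=cams.get_image("scene")
cv2.imwrite("pics/c16.png",cv2.resize(im[130:330,270:530],None,fx=3,fy=3,interpolation=cv2.INTER_CUBIC))
E
```

```text
clock: 24.3
eef_pos: [440.6, 411.2, 62.6]
tool_rot: [2.496, 1.569, 0.66]
force: [0.5, -1.6, 5.9]
width: 21.0
clock: 24.8
eef_pos: [440.9, 411.7, 164.7]
tool_rot: [2.601, 1.567, 0.765]
force: [1.7, 0.3, -1.6]
width: 20.6
clock: 25.2
eef_pos: [439.5, 411.0, 226.7]
tool_rot: [-2.807, 1.57, 1.641]
force: [-0.3, -0.2, -1.9]
width: 20.6
t 25.2 p [439.5 411.  226.7] jaw [ 0.965 -0.262 -0.   ] appr [-0.     0.001 -1.   ] F [-0.3 -0.2 -1.9] w 20.6 q7 -0.72
shift [0.026 1.695 1.727] spin 0.0 mm [ 118.5 -211.    -2.7]
```

View pics/c16.png

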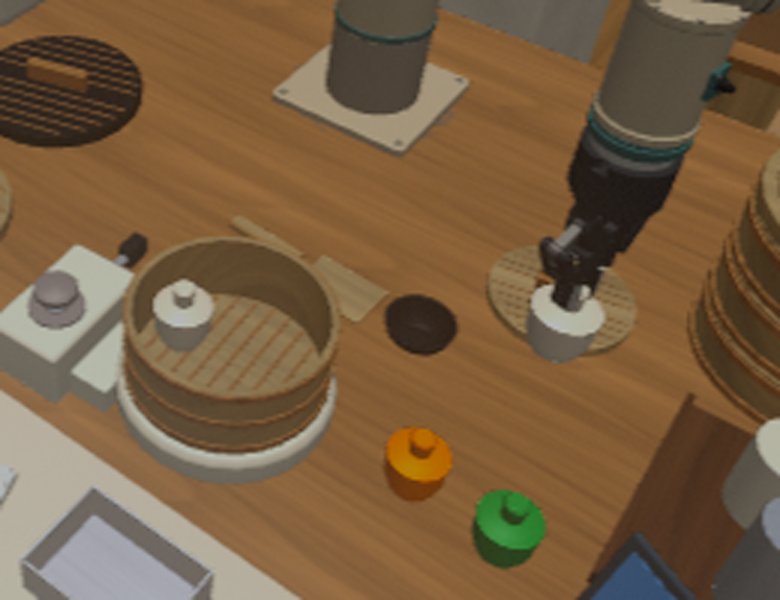

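```bash
python3 -m creep '[[[0,0.15,0.15],0,1],[[0,0.4,0.4],0,1],[[0,0.7,0.7],0,1],[[0,0.85,0.86],0,1],[[0,0.85,0.86],0,1]]'; python3 -m creep '[[[0,0.3,0.3],0,1],[[0,0.6,0.6],0,1],[[0,0.84,0.86],0,1],[[0,0.84,0.86],0,1],[[0,0.84,0.86],0,1]]'; python3 - <<'E'
from h import *
to(558,200,224,np.radians(-15))
E
```

```text
clock: 25.75
eef_pos: [500.6, 300.2, 225.1]
tool_rot: [-0.036, 1.566, -1.879]
force: [-0.4, -0.3, -2.0]
width: 20.5
clock: 26.25
eef_pos: [556.9, 200.4, 225.1]
tool_rot: [-1.194, 1.568, -3.032]
force: [0.0, -0.3, -2.5]
width: 20.8
t 26.25 p [556.9 200.4 225.1] jaw [ 0.965 -0.263 -0.003] appr [-0.003 -0.    -1.   ] F [ 0.  -0.3 -2.5] w 20.8 q7 -0.32
shift [0.011 0.011 0.002] spin -0.006 mm [ 1.1 -0.4 -1.1]
```

```bash
python3 -m creep '[[[0.2,0,0],0,1],[[0.5,0,0],0,1],[[0.8,0,0],0,1],[[1,0,0],0,1],[[1,0,0],0,1],[[1,0,0],0,1]]'; python3 -m creep '[[[0.04,0,0],0,1],[[0.08,0,0],0,1],[[0.12,0,0],0,1],[[0.12,0,0],0,1],[[0.12,0,0],0,1]]'; python3 - <<'E'
from h import *
to(558,200,109.5)
E
```

```text
clock: 26.85
eef_pos: [557.0, 202.1, 126.3]
tool_rot: [-1.419, 1.569, 3.031]
force: [-0.0, -0.4, -1.7]
width: 20.4
clock: 27.35
eef_pos: [557.9, 200.6, 114.9]
tool_rot: [3.055, 1.571, 1.219]
force: [0.5, 0.5, -1.8]
width: 20.6
t 27.35 p [557.9 200.6 114.9] jaw [ 0.965 -0.262  0.   ] appr [ 0.  0. -1.] F [ 0.5  0.5 -1.8] w 20.6 q7 -0.24
shift [0.054 0.003 0.005] spin 0.0 mm [ 0.1 -0.6 -5.4]
```

```bash
python3 -m creep '[[[0.02,0,0],0,1],[[0.03,0,0],0,1],[[0.04,0,0],0,1],[[0.05,0,0],0,1],[[0.05,0,0],0,1]]'; python3 -m creep '[[[0.01,0,0],0,1],[[0.02,0,0],0,1],[[0.02,0,0],0,1]]'
```

```text
clock: 27.85
eef_pos: [558.1, 200.5, 110.6]
tool_rot: [2.63, 1.57, 0.794]
force: [-1.0, -0.6, 4.7]
width: 20.1
clock: 28.15
eef_pos: [558.2, 200.5, 110.5]
tool_rot: [2.984, 1.569, 1.148]
force: [-5.8, -1.9, 19.6]
width: 20.6
```

Contact. I'll ease off, open and retreat.

```bash
python3 -m creep '[[[-0.03,0,0],0,1],[[-0.03,0,0],0,0.8],[[-0.03,0,0],0,0.6],[[-0.03,0,0],0,0.4],[[-0.03,0,0],0,0.4],[[-0.03,0,0],0,0.4],[[-0.3,0,0],0,0.4],[[-0.6,0,0],0,0.4],[[-1,0,0],0,0.4],[[-1,0,0],0,0.4]]';  python3 -m creep '[[[-0.3,0,0],0,0],[[-0.4,0,0],0,0],[[-0.4,0,0],0,0]]'; python3 - <<'E'
from h import *
to(576.3,-315.8,240)
im=cams.get_image("scene");cv2.imwrite("pics/s17.png",im)
E
```

```text
clock: 29.15
eef_pos: [561.4, 201.0, 212.8]
tool_rot: [2.153, 1.561, 0.317]
force: [0.3, -0.3, 0.4]
width: 51.1
clock: 29.45
eef_pos: [558.8, 200.8, 248.9]
tool_rot: [2.225, 1.568, 0.389]
force: [0.2, 0.3, -0.5]
width: 85.5
t 29.45 p [558.8 200.8 248.9] jaw [ 0.965 -0.262  0.002] appr [ 0.003  0.001 -1.   ] F [ 0.2  0.3 -0.5] w 85.5 q7 -0.33
shift [0.083 1.521 4.94 ] spin 0.0 mm [  17.5 -516.6   -8.9]
```

View pics/s17.png

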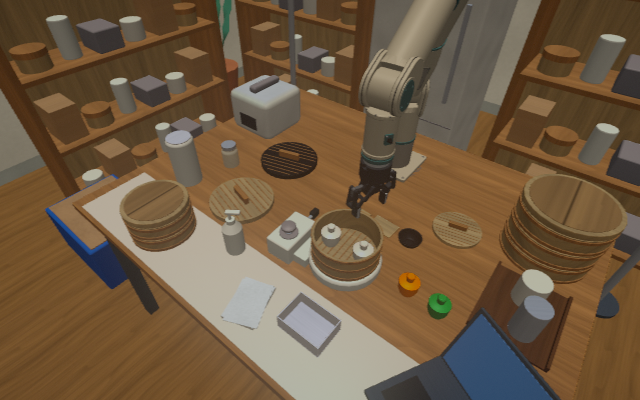

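```bash
python3 -m creep '[[[0,0.1,0.33],0,0],[[0,0.2,0.66],0,0],[[0,0.3,1],0,0],[[0,0.3,1],0,0]]'; python3 -m creep '[[[0,0.1,0.33],0,0],[[0,0.2,0.66],0,0],[[0,0.3,1],0,0],[[0,0.3,1],0,0]]'; python3 -m creep '[[[0,0.1,0.33],0,0],[[0,0.2,0.66],0,0],[[0,0.3,1],0,0],[[0,0.3,1],0,0]]'; python3 -m creep '[[[0,0.1,0.33],0,0],[[0,0.2,0.66],0,0],[[0,0.3,1],0,0],[[0,0.3,1],0,0]]';python3 - <<'E'
from h import *
to(576.3,-315.8,150,np.radians(-15.2))
E
```

```text
clock: 29.9
eef_pos: [559.9, 89.4, 246.8]
tool_rot: [-0.113, 1.566, -1.957]
force: [-0.2, -0.4, 0.2]
width: 85.5
clock: 30.3
eef_pos: [562.5, -14.2, 246.9]
tool_rot: [-0.078, 1.567, -1.922]
force: [0.5, -0.8, 0.4]
width: 85.3
clock: 30.7
eef_pos: [565.1, -118.1, 247.0]
tool_rot: [-0.042, 1.567, -1.885]
force: [0.4, -1.2, 1.1]
width: 85.2
clock: 31.1
eef_pos: [567.7, -221.9, 246.9]
tool_rot: [-0.102, 1.567, -1.944]
force: [0.3, 0.5, -0.1]
width: 85.2
t 31.1 p [ 567.7 -221.9  246.9] jaw [ 0.963 -0.268 -0.   ] appr [-0.001 -0.004 -1.   ] F [ 0.3  0.5 -0.1] w 85.2 q7 0.37
shift [0.972 0.335 0.877] spin -0.008 mm [  8.6 -93.9 -96.9]
```

```bash
python3 -m creep '[[[0,0.1,0.3],0,0],[[0.1,0.25,0.6],0,0],[[0.5,0.33,0.87],0,0],[[0.9,0.33,0.87],0,0],[[0.95,0.33,0.87],0,0],[[0.95,0.33,0.87],0,0]]'; python3 - <<'E'
from h import *
to(576.3,-315.8,31,np.radians(-15.2))
im=cams.get_image("scene")
cv2.imwrite("pics/c18.png",cv2.resize(im[120:270,160:320],None,fx=4,fy=4,interpolation=cv2.INTER_CUBIC))
E
```

```text
clock: 31.7
eef_pos: [577.9, -306.8, 151.2]
tool_rot: [-2.1, 1.567, 2.349]
force: [0.3, 0.3, 0.7]
width: 85.6
t 31.7 p [ 577.9 -306.8  151.2] jaw [ 0.966 -0.26  -0.004] appr [-0.003  0.003 -1.   ] F [0.3 0.3 0.7] w 85.6 q7 0.53
shift [1.201 0.012 0.094] spin 0.003 mm [  -1.6   -9.  -120.2]
```

View pics/c18.png

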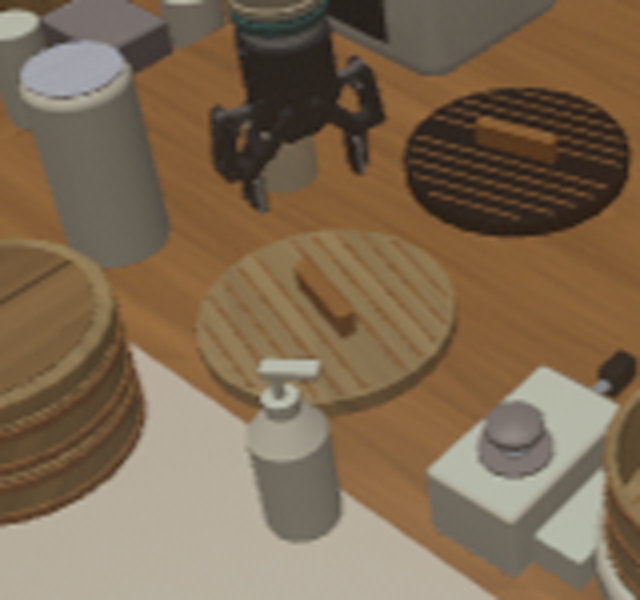

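```bash
python3 -m creep '[[[0.3,0,0.05],0,0],[[0.6,0.01,0.09],0,0],[[0.9,0.01,0.09],0,0],[[1,0.01,0.09],0,0],[[1,0.01,0.09],0,0]]'; python3 -m creep '[[[0.1,0,0],0,0],[[0.17,0,0],0,0],[[0.17,0,0],0,0],[[0.17,0,0],0,0]]'; python3 - <<'E'
from h import *
to(576.3,-315.8,31,np.radians(-15.2))
im=cams.get_image("scene")
cv2.imwrite("pics/c19.png",cv2.resize(im[120:270,160:320],None,fx=4,fy=4,interpolation=cv2.INTER_CUBIC))
E
```

```text
clock: 32.25
eef_pos: [577.3, -317.4, 53.2]
tool_rot: [-3.111, 1.57, 1.337]
force: [-1.0, -0.4, 0.3]
width: 85.3
clock: 32.65
eef_pos: [576.8, -318.5, 36.2]
tool_rot: [1.437, 1.57, -0.399]
force: [0.3, -0.6, -0.8]
width: 86.0
t 32.65 p [ 576.8 -318.5   36.2] jaw [ 0.965 -0.262  0.   ] appr [ 0. -0. -1.] F [ 0.3 -0.6 -0.8] w 86.0 q7 0.6
shift [ 0.052 -0.012 -0.025] spin 0.0 mm [-0.5  2.7 -5.2]
```

View pics/c19.png

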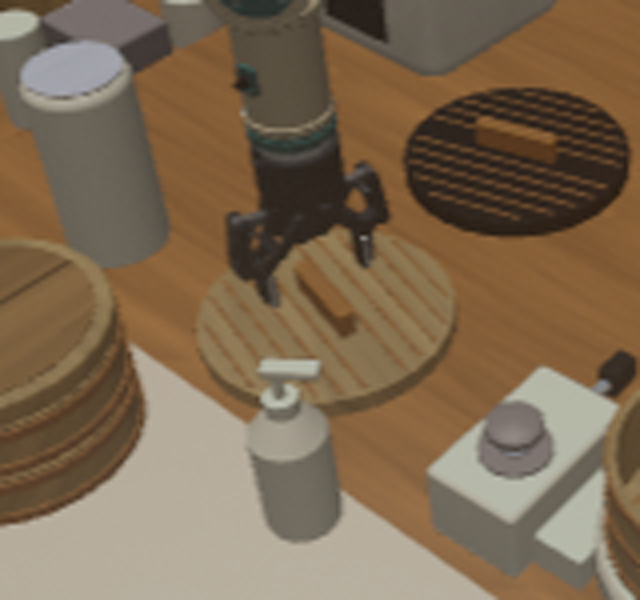

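```bash
python3 -m creep '[[[0.04,-0.01,-0.025],0,0],[[0.04,-0.01,-0.025],0,0.4],[[0.04,-0.01,-0.025],0,0.7],[[0.04,-0.01,-0.025],0,1],[[0.04,-0.01,-0.025],0,1],[[0.04,-0.01,-0.025],0,1],[[0.04,-0.01,-0.025],0,1],[[0.04,-0.01,-0.025],0,1]]'; python3 - <<'E'
from h import *
to()
E
python3 -m creep '[[[-0.1,0,0],0,1],[[-0.2,0,0],0,1],[[-0.4,0,0],0,1],[[-0.6,0,0],0,1],[[-0.8,0,0],0,1],[[-1,0,0],0,1],[[-1,0,0],0,1]]';python3 -m creep '[[[-0.3,0,0],0,1],[[-0.6,0,0],0,1],[[-0.9,0,0],0,1],[[-1,0,0],0,1],[[-1,0,0],0,1],[[-1,0,0],0,1]]'; python3 - <<'E'
from h import *
to(560.5,143,235,np.radians(-15.2))
im=cams.get_image("scene");cv2.imwrite("pics/s20.png",im)
E
```

```text
clock: 33.5
eef_pos: [576.5, -315.9, 32.1]
tool_rot: [1.272, 1.57, -0.564]
force: [0.6, 0.1, 2.2]
width: 16.5
t 33.5 p [ 576.5 -315.9   32.1] jaw [ 0.965 -0.262  0.001] appr [ 0.001 -0.    -1.   ] F [0.6 0.1 2.2] w 16.5 q7 0.6
shift [0. 0. 0.] spin 0.0 mm [0. 0. 0.]
clock: 34.2
eef_pos: [577.8, -316.8, 135.2]
tool_rot: [1.331, 1.565, -0.505]
force: [1.3, -0.8, -2.5]
width: 16.4
clock: 34.8
eef_pos: [575.5, -314.8, 229.9]
tool_rot: [-1.948, 1.568, 2.499]
force: [-0.5, -0.2, -2.0]
width: 16.6
t 34.8 p [ 575.5 -314.8  229.9] jaw [ 0.965 -0.262 -0.003] appr [-0.002  0.002 -1.   ] F [-0.5 -0.2 -2. ] w 16.6 q7 0.5
shift [-0.042 -1.343 -4.379] spin 0.001 mm [-15.  457.8   5.1]
```

View pics/s20.png

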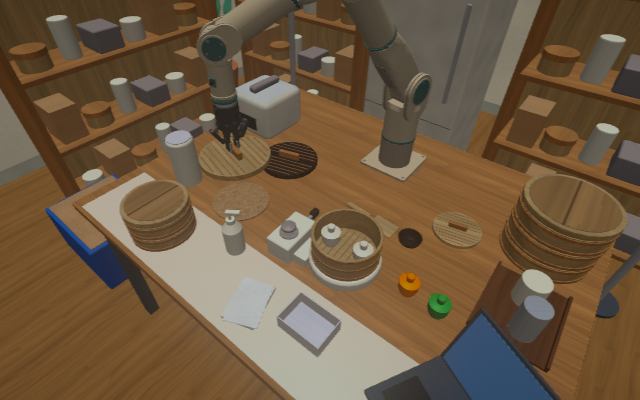

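```bash
python3 -m creep '[[[0,-0.06,-0.2],0,1],[[0,-0.15,-0.5],0,1],[[0,-0.24,-0.8],0,1],[[0,-0.3,-0.98],0,1],[[0,-0.3,-0.98],0,1]]'; python3 -m creep '[[[0,-0.1,-0.33],0,1],[[0,-0.2,-0.66],0,1],[[0,-0.3,-0.98],0,1],[[0,-0.3,-0.98],0,1]]'; python3 -m creep '[[[0,-0.1,-0.33],0,1],[[0,-0.2,-0.66],0,1],[[0,-0.3,-0.98],0,1],[[0,-0.3,-0.98],0,1]]'; python3 -m creep '[[[0,-0.1,-0.33],0,1],[[0,-0.2,-0.66],0,1],[[0,-0.3,-0.98],0,1],[[0,-0.3,-0.98],0,1],[[0,-0.3,-0.98],0,1]]'; python3 - <<'E'
from h import *
to(562,142.2,230,np.radians(-15.2))
E
```

```text
clock: 35.35
eef_pos: [572.7, -208.1, 229.6]
tool_rot: [-2.197, 1.565, 2.256]
force: [0.8, 0.0, -2.9]
width: 16.3
clock: 35.75
eef_pos: [569.3, -104.6, 229.9]
tool_rot: [-2.234, 1.565, 2.221]
force: [0.5, 0.1, -2.6]
width: 16.5
clock: 36.15
eef_pos: [565.9, -2.5, 230.1]
tool_rot: [-2.171, 1.566, 2.284]
force: [-0.5, 0.8, -2.9]
width: 16.4
clock: 36.65
eef_pos: [562.9, 93.6, 230.8]
tool_rot: [-0.467, 1.569, -2.302]
force: [-0.6, -0.1, -2.3]
width: 16.7
t 36.65 p [562.9  93.6 230.8] jaw [ 0.965 -0.261 -0.001] appr [-0.001 -0.001 -1.   ] F [-0.6 -0.1 -2.3] w 16.7 q7 -0.13
shift [ 0.008 -0.136 -0.467] spin 0.002 mm [-0.9 48.6 -0.8]
```

```bash
python3 -m creep '[[[0,-0.07,-0.25],0,1],[[0,-0.136,-0.467],0,1],[[0.2,-0.136,-0.467],0,1],[[0.4,-0.136,-0.467],0,1],[[0.6,-0.136,-0.467],0,1],[[0.6,-0.136,-0.467],0,1],[[0.6,-0.136,-0.467],0,1]]'; python3 - <<'E'
from h import *
to(562,142.2,152,np.radians(-15.2))
im=cams.get_image("scene")
cv2.imwrite("pics/c21.png",cv2.resize(im[130:300,260:440],None,fx=4,fy=4,interpolation=cv2.INTER_CUBIC)[:600])
E
```

```text
clock: 37.35
eef_pos: [562.6, 140.7, 171.8]
tool_rot: [0.001, 1.569, -1.837]
force: [0.3, 0.2, -2.4]
width: 16.7
t 37.35 p [562.6 140.7 171.8] jaw [ 0.964 -0.264  0.   ] appr [-0.    -0.001 -1.   ] F [ 0.3  0.2 -2.4] w 16.7 q7 -0.17
shift [ 0.198 -0.01  -0.013] spin -0.003 mm [ -0.6   1.5 -19.8]
```

View pics/c21.png

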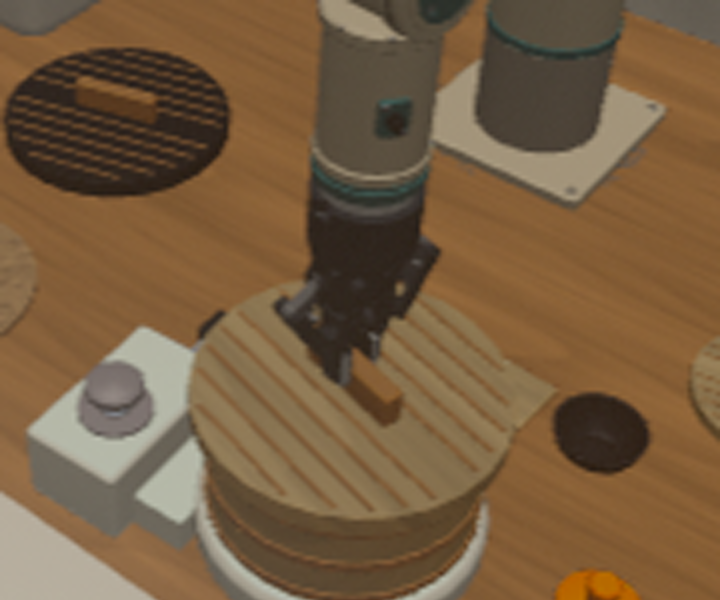

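```bash
python3 -m creep '[[[0.05,-0.01,-0.013],0,1],[[0.1,-0.01,-0.013],0,1],[[0.14,-0.01,-0.013],0,1],[[0.17,-0.01,-0.013],0,1],[[0.17,-0.01,-0.013],0,1]]';python3 -m creep '[[[0.03,0,0],0,1],[[0.06,0,0],0,1],[[0.06,0,0],0,1]]'; python3 - <<'E'
from h import *
to(562,142.2,146)
E
```

```text
clock: 37.9
eef_pos: [561.3, 144.2, 154.3]
tool_rot: [-1.073, 1.57, -2.908]
force: [-0.2, -0.6, -2.8]
width: 16.3
clock: 38.2
eef_pos: [562.0, 144.2, 152.0]
tool_rot: [2.893, 1.568, 1.057]
force: [-6.9, -1.2, 20.6]
width: 16.7
t 38.2 p [562.  144.2 152. ] jaw [ 0.965 -0.262  0.001] appr [ 0.001  0.002 -1.   ] F [-6.9 -1.2 20.6] w 16.7 q7 -0.16
shift [0.06  0.005 0.02 ] spin 0.0 mm [-0. -2. -6.]
```

```bash
python3 -m creep '[[[-0.05,0,0],0,1],[[-0.08,0,0],0,1],[[-0.08,0,0],0,1],[[-0.08,0,0],0,1]]'; python3 - <<'E'
from h import *
to()
print(readout.read_state()["torque"])
im=cams.get_image("scene")
cv2.imwrite("pics/c22.png",cv2.resize(im[180:300,280:420],None,fx=5,fy=5,interpolation=cv2.INTER_CUBIC))
im=cams.get_image("top")
cv2.imwrite("pics/t22.png",cv2.resize(im[110:240,190:330],None,fx=5,fy=5,interpolation=cv2.INTER_CUBIC)[:600])
E
```

```text
clock: 38.6
eef_pos: [561.5, 144.2, 156.4]
tool_rot: [-0.8, 1.57, -2.636]
force: [-0.1, -0.9, -2.8]
width: 16.2
t 38.6 p [561.5 144.2 156.4] jaw [ 0.965 -0.262 -0.   ] appr [-0. -0. -1.] F [-0.1 -0.9 -2.8] w 16.2 q7 -0.16
shift [0. 0. 0.] spin 0.0 mm [0. 0. 0.]
[-0.03636389  0.06613918  0.07343916]
```

View pics/c22.png

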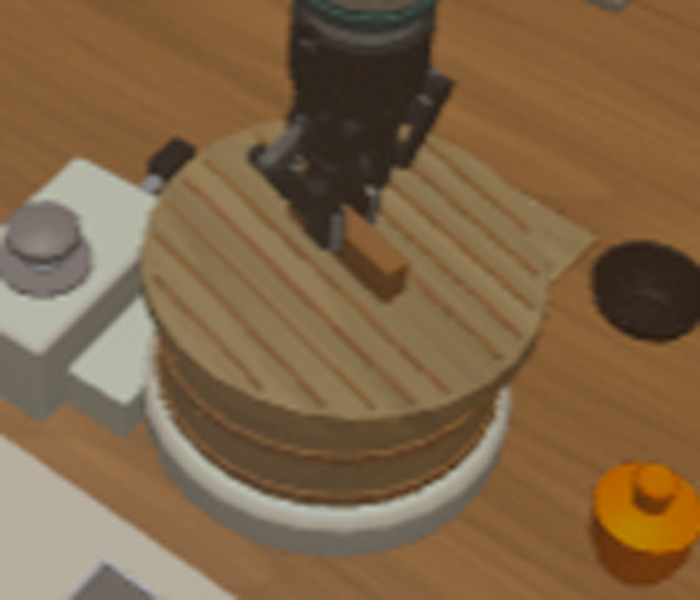

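View pics/t22.png

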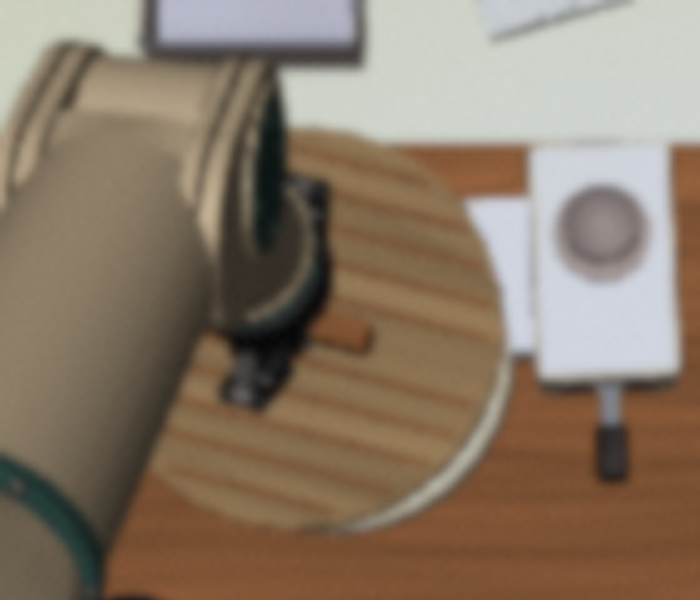

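```bash
python3 - <<'E'
from h import *
im=cams.get_image("top");g=cv2.GaussianBlur(im,(3,3),0).astype(float)
old=cv2.imread("pics/top0.png").astype(float);old=cv2.GaussianBlur(old,(3,3),0)
from scipy.optimize import least_squares
def edge(img,c,z,angs,R=119):
    pts=[]
    for a in angs:
        prof=[];rs=np.arange(R-16,R+16,.5)
        for r in rs:
            u,v=proj("top",(c[0]+r*np.cos(a),c[1]+r*np.sin(a),z));prof.append([cv2.getRectSubPix(np.float32(img),(1,1),(float(u),float(v)))[0,0]])
        prof=np.array(prof)[:,0];d=np.linalg.norm(prof[6:]-prof[:-6],axis=1);k=d.argmax();r=rs[k+3]
        pts.append((a,r,d[k]))
    return pts
def fit(img,c,z,deg,show=False):
    c=np.array(c,float)
    for _ in range(4):
        p=edge(img,c,z,np.radians(deg))
        P=np.array([[c[0]+r*np.cos(a),c[1]+r*np.sin(a)] for a,r,_ in p])
        f=least_squares(lambda q:np.hypot(P[:,0]-q[0],P[:,1]-q[1])-q[2],[*c,119],loss="soft_l1",f_scale=1.5).x;c=f[:2]
    res=np.hypot(P[:,0]-f[0],P[:,1]-f[1])-f[2]
    print("z",z,"centre,r",f.round(1),"res",res.round(1)); return f
deg=list(range(-150,41,10))   # azimuth from +x; visible right part
print("old");fit(old,(559,144),140,list(range(0,360,15)));fit(old,(559,144),140,deg)
for z in(150,156): fit(g,(559,144),z,deg)
m=cv2.imread("pics/t5.png").astype(float);m=cv2.GaussianBlur(m,(3,3),0)
E
```

```text
old
z 140 centre,r [561.5 145.7 119.8] res [ 0.2 -1.3  5.2  1.2  1.2 -0.3  0.7  0.7 -0.8 -1.8 -2.8 -2.8 -3.8  3.7
  5.1  5.6  5.6  4.6 -2.4 -3.9 -3.4 -1.9  5.1 -1.4]
z 140 centre,r [557.1 149.  124.1] res [-1.6 -0.   0.5  2.   1.5  1.5 -3.  -4.  -4.5 -2.   5.   2.   6.  -1.
 -0.5  0.5 -0.5 -1.1  5.9 -0.6]
z 150 centre,r [555.  146.  121.4] res [ -0.4   0.5   1.    1.9   1.9  -0.6  -5.7  -6.7  -5.2  -4.7   6.9  -0.1
   7.9   0.5   1.   -0.4  11.6   1.2  -8.3 -15.7]
z 156 centre,r [554.2 144.9 120.7] res [-0.1  0.3  0.8  2.2  1.7 -0.9 -5.4 -6.9 -5.  -5.   6.5  0.   7.5  0.6
  1.1 -0.4 12.2  0.7 -8.2 -6.6]
```

The lid's rim drops around the 210 mm mat and rests on the counter. That makes the second grasp 6 mm higher on the handle, so contact at TCP z≈152 is the fully seated height. I'll lower it again and release.

```bash
python3 -m creep '[[[0.02,0.005,0.015],0,1],[[0.035,0.005,0.015],0,1],[[0.045,0.005,0.015],0,1],[[0.055,0.005,0.015],0,1],[[0.055,0.005,0.015],0,1]]'; python3 - <<'E'
from h import *
to()
E
python3 -m creep '[[[0,0,0],0,0.8],[[0,0,0],0,0.6],[[0,0,0],0,0.4],[[0,0,0],0,0.2],[[0,0,0],0,0],[[0,0,0],0,0],[[0,0,0],0,0],[[-0.3,0,0],0,0],[[-0.7,0,0],0,0],[[-1,0,0],0,0],[[-1,0,0],0,0]]'; python3 - <<'E'
from h import *
to(480,-32,230)
im=cams.get_image("scene")
cv2.imwrite("pics/c23.png",cv2.resize(im[180:300,280:420],None,fx=5,fy=5,interpolation=cv2.INTER_CUBIC))
E
```

```text
clock: 39.25
eef_pos: [561.5, 142.4, 152.0]
tool_rot: [-2.345, 1.57, 2.102]
force: [-2.7, 0.1, 5.7]
width: 16.6
t 39.25 p [561.5 142.4 152. ] jaw [ 0.965 -0.262 -0.   ] appr [-0.  0. -1.] F [-2.7  0.1  5.7] w 16.6 q7 -0.16
shift [0. 0. 0.] spin 0.0 mm [0. 0. 0.]
clock: 40.35
eef_pos: [564.6, 142.6, 255.6]
tool_rot: [2.092, 1.562, 0.256]
force: [-0.3, -0.4, 0.4]
width: 85.5
t 40.35 p [564.6 142.6 255.6] jaw [ 0.965 -0.262  0.007] appr [ 0.008  0.002 -1.   ] F [-0.3 -0.4  0.4] w 85.5 q7 -0.23
shift [ 0.245 -0.36   1.908] spin 0.0 mm [ -84.6 -174.6  -25.6]
```

View pics/c23.png

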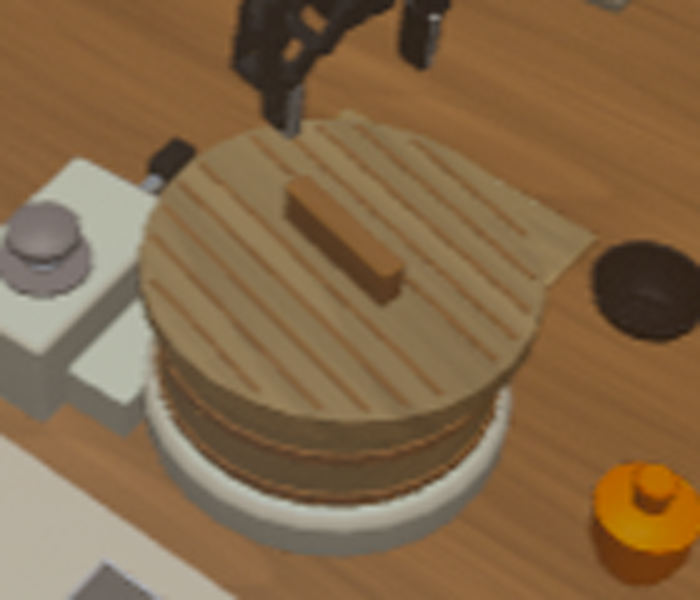

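```bash
python3 - <<'E'
from h import *
a=cv2.imread("pics/scene0.png")[180:300,280:420];b=cams.get_image("scene")[180:300,280:420]
o=np.hstack([cv2.resize(x,None,fx=2.85,fy=2.85,interpolation=cv2.INTER_CUBIC) for x in(a,b)])
d=cv2.resize(cv2.absdiff(a,b)*3,None,fx=1.9,fy=1.9);pad=np.zeros((d.shape[0],o.shape[1],3),np.uint8);pad[:,:d.shape[1]]=d
cv2.imwrite("pics/cmp.png",np.vstack([o,pad]))
E
```

View pics/cmp.png

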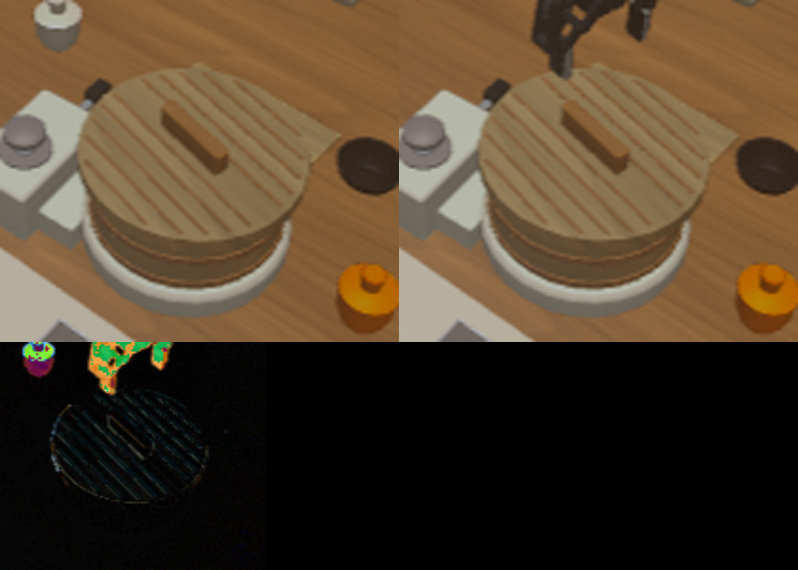

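The lid matches its original picture to under a pixel, so it is level and fully down. The vent rod is next.

```bash
python3 -m creep '[[[0,-0.06,0.33],0.2,0],[[0,-0.12,0.66],0.4,0],[[0,-0.18,0.95],0.6,0],[[0,-0.18,0.95],0.8,0],[[0,-0.18,0.95],0.8,0],[[0,-0.18,0.95],0.8,0]]'; python3 - <<'E'
from h import *
to(490,-32.5,200,np.radians(92.3))
E
```

```text
clock: 41.05
eef_pos: [519.0, 56.4, 250.2]
tool_rot: [-0.446, 1.569, -2.907]
force: [-0.5, 0.4, 1.1]
width: 85.4
t 41.05 p [519.   56.4 250.2] jaw [ 0.629 -0.777 -0.001] appr [-0.002 -0.    -1.   ] F [-0.5  0.4  1.1] w 85.4 q7 -0.6
shift [0.503 0.508 0.784] spin 0.816 mm [-29.  -88.9 -50.2]
```

```bash
python3 -m creep '[[[0,0.2,0.3],0.2,0],[[0,0.4,0.6],0.4,0],[[0,0.51,0.78],0.6,0],[[0.2,0.51,0.78],0.815,0],[[0.5,0.51,0.78],0.815,0],[[0.5,0.51,0.78],0.815,0],[[0.5,0.51,0.78],0.815,0]]'; python3 - <<'E'
from h import *
to(490,-32.5,110,np.radians(92.3))
im=cams.get_image("scene")
cv2.imwrite("pics/c24.png",cv2.resize(im[160:280,240:380],None,fx=5,fy=5,interpolation=cv2.INTER_CUBIC))
E
```

```text
clock: 41.75
eef_pos: [490.6, -32.6, 201.1]
tool_rot: [0.147, 1.569, -2.954]
force: [0.5, 0.3, 0.2]
width: 85.5
t 41.75 p [490.6 -32.6 201.1] jaw [ 0.041 -0.999  0.   ] appr [-0.002 -0.    -1.   ] F [0.5 0.3 0.2] w 85.5 q7 -0.87
shift [ 0.911 -0.002  0.005] spin 0.001 mm [ -0.6   0.1 -91.1]
```

View pics/c24.png

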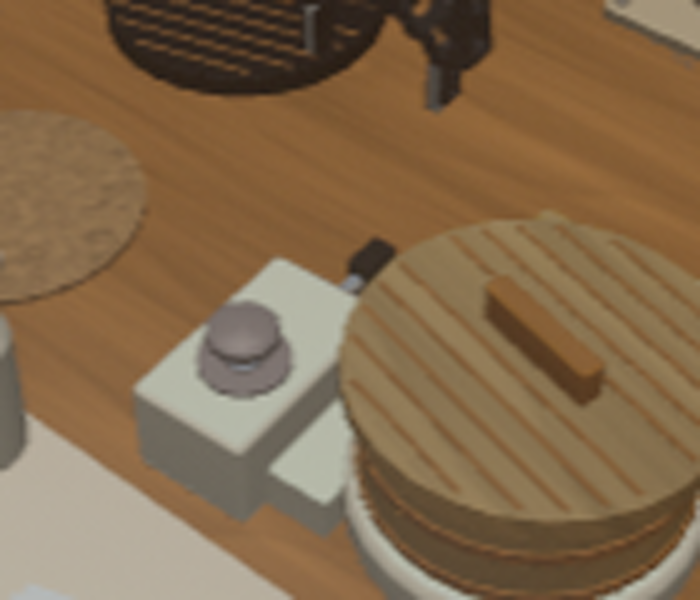

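```bash
python3 -c "
from h import *
print(pl('scene',314.4,211,60))"; python3 -m creep '[[[0.3,0,0],0,0.3],[[0.6,0,0],0,0.4],[[0.9,0,0],0,0.4],[[0.9,0,0],0,0.4],[[0.9,0,0],0,0.4]]'; python3 -m creep '[[[0.3,0,0],0,0.4],[[0.5,0,0],0,0.4],[[0.5,0,0],0,0.4],[[0.5,0,0],0,0.4]]'; python3 - <<'E'
from h import *
to(490,-32.5,40,np.radians(92.3))
im=cams.get_image("scene")
cv2.imwrite("pics/c25.png",cv2.resize(im[160:280,240:380],None,fx=5,fy=5,interpolation=cv2.INTER_CUBIC))
E
```

```text
[494.22038464 -29.8449194   60.        ]
clock: 42.3
eef_pos: [491.5, -33.2, 112.4]
tool_rot: [3.064, 1.569, -0.039]
force: [0.5, -1.0, 0.7]
width: 51.4
clock: 42.7
eef_pos: [491.9, -33.3, 62.9]
tool_rot: [3.022, 1.568, -0.082]
force: [0.0, -0.2, 0.4]
width: 51.3
t 42.7 p [491.9 -33.3  62.9] jaw [ 0.038 -0.999  0.   ] appr [ 0.003 -0.    -1.   ] F [ 0.  -0.2  0.4] w 51.3 q7 -0.64
shift [ 0.229 -0.009  0.019] spin -0.003 mm [ -1.9   0.8 -22.9]
```

View pics/c25.png

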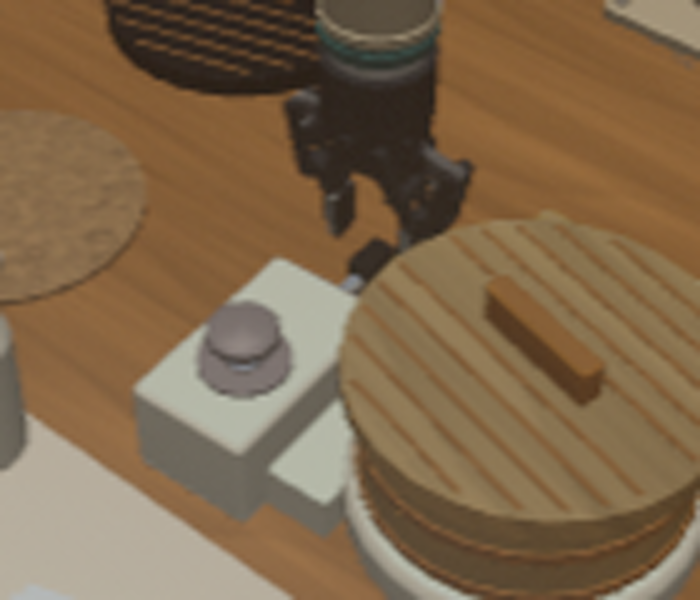

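Well aligned over the knob. I'll go down to z≈41 and close.

```bash
python3 -m creep '[[[0.1,-0.01,0.01],0,0.4],[[0.2,-0.01,0.01],0,0.4],[[0.22,-0.01,0.01],0,0.4],[[0.22,-0.01,0.01],0,0.4]]'; python3 -m creep '[[[0,0,0],0,0.6],[[0,0,0],0,0.8],[[0,0,0],0,1],[[0,0,0],0,1],[[0,0,0],0,1],[[0,0,0],0,1]]'; python3 - <<'E'
from h import *
to()
s=readout.read_state();p=s["eef_pos"];R=Rn.from_euler("xyz",s["tool_rot"]).as_matrix()
print("pull dir 25mm in tool axes", R.T@np.array([-np.cos(.04),-np.sin(.04),0])*.25)
E
```

```text
clock: 43.15
eef_pos: [489.2, -32.0, 38.8]
tool_rot: [-0.205, 1.57, 2.974]
force: [0.2, -0.5, -0.1]
width: 50.8
clock: 43.75
eef_pos: [489.8, -33.4, 39.7]
tool_rot: [2.0, 1.569, -1.105]
force: [-1.6, -5.1, 5.1]
width: 19.1
t 43.75 p [489.8 -33.4  39.7] jaw [ 0.036 -0.999  0.002] appr [ 0.001 -0.002 -1.   ] F [-1.6 -5.1  5.1] w 19.1 q7 -0.6
shift [0. 0. 0.] spin 0.0 mm [0. 0. 0.]
pull dir 25mm in tool axes [-2.08701380e-04  8.83381807e-04  2.49998352e-01]
```

```bash
python3 -m creep '[[[0,0,0.04],0,1],[[0,0,0.08],0,1],[[0,0,0.12],0,1],[[0,0,0.16],0,1],[[0,0,0.2],0,1],[[0,0,0.24],0,1],[[0,0,0.25],0,1],[[0,0,0.25],0,1],[[0,0,0.25],0,1]]'; python3 - <<'E'
from h import *
to()
im=cams.get_image("scene")
cv2.imwrite("pics/c26.png",cv2.resize(im[160:280,240:380],None,fx=5,fy=5,interpolation=cv2.INTER_CUBIC))
E
```

```text
clock: 44.65
eef_pos: [465.0, -34.3, 39.7]
tool_rot: [2.143, 1.568, -0.962]
force: [-1.1, -5.5, 5.6]
width: 19.2
t 44.65 p [465.  -34.3  39.7] jaw [ 0.036 -0.999  0.002] appr [ 0.001 -0.002 -1.   ] F [-1.1 -5.5  5.6] w 19.2 q7 -0.55
shift [0. 0. 0.] spin 0.0 mm [0. 0. 0.]
```

View pics/c26.png

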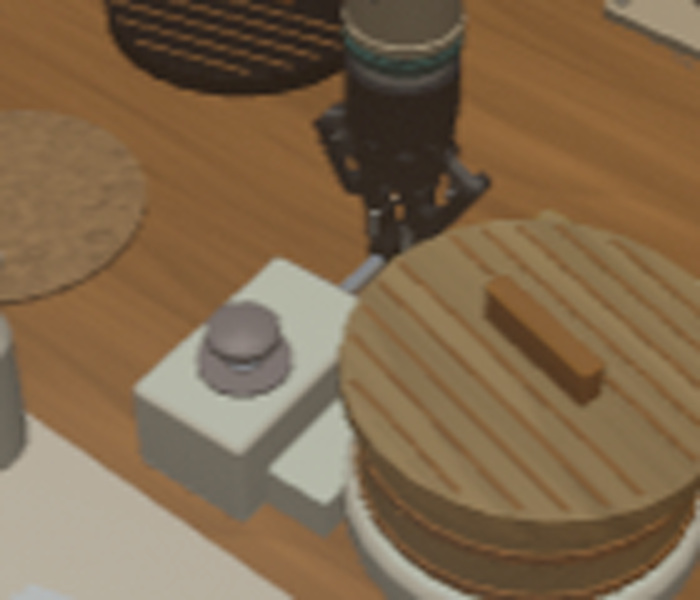

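Moved 24.8 mm with a near-zero x force, so the rod is in the middle click. I'll release and rise.

```bash
python3 -m creep '[[[0,0,0],0,0.8],[[0,0,0],0,0.6],[[0,0,0],0,0.4],[[0,0,0],0,0.4],[[0,0,0],0,0.4],[[-0.3,0,0],0,0.4],[[-0.7,0,0],0,0.4],[[-1,0,0],0,0.4],[[-1,0,0],0,0.4]]'; python3 -m creep '[[[-0.4,0,0],0,0.7],[[-0.8,0,0],0,1],[[-1,0,0],0,1],[[-1,0,0],0,1],[[-1,0,0],0,1]]'; python3 - <<'E'
from h import *
to(626,-25,180)
crop("scene",240,160,380,280,5,"c27.png")
crop("top",230,110,370,230,5,"t27.png")
E
```

```text
clock: 45.6
eef_pos: [466.7, -33.2, 142.3]
tool_rot: [3.093, 1.565, -0.011]
force: [0.5, -0.5, -0.1]
width: 51.3
clock: 46.1
eef_pos: [464.2, -32.2, 238.6]
tool_rot: [-0.9, 1.57, 2.28]
force: [-0.2, -0.3, -0.7]
width: -0.3
t 46.1 p [464.2 -32.2 238.6] jaw [ 0.038 -0.999 -0.001] appr [-0.001  0.001 -1.   ] F [-0.2 -0.3 -0.7] w -0.3 q7 -0.92
shift [ 0.585 -0.009 -1.62 ] spin 0.0 mm [161.8   7.2 -58.6]
```

View pics/c27.png

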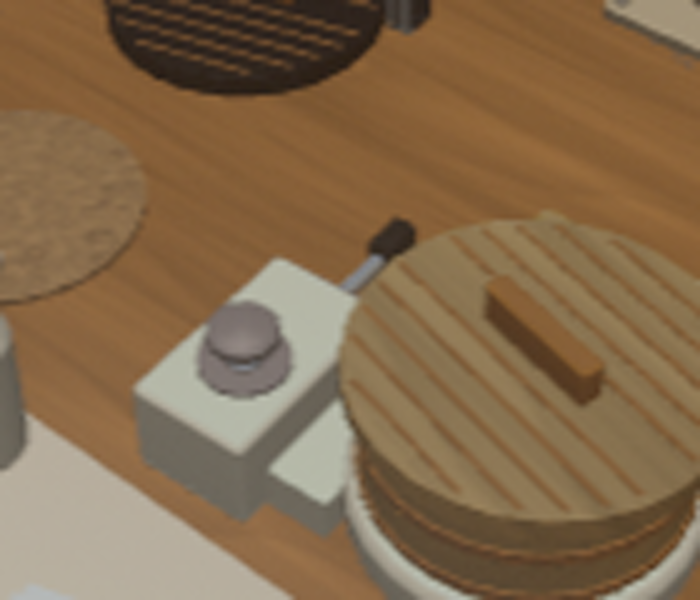

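View pics/t27.png

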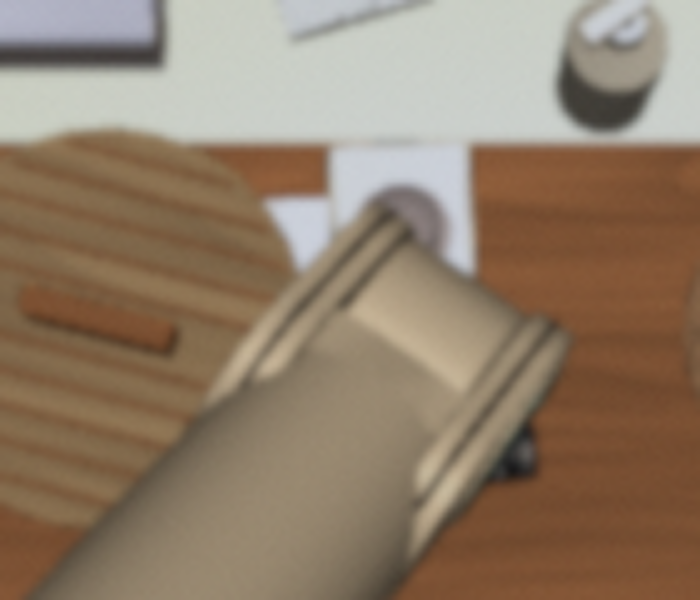

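```bash
python3 -c "
from h import *
a=pl('scene',314.4,211,64);b=pl('scene',319,206.4,64);print('rod move',a-b,np.linalg.norm(a-b));print(pl('scene',289,223,107))"; python3 -m creep '[[[0,0,-0.3],0,1],[[0,0,-0.6],0,1],[[0,0,-0.9],0,1],[[0,0,-0.9],0,1]]';python3 -m creep '[[[0,0,-0.3],0,1],[[0,0,-0.6],0,1],[[0.2,0,-0.72],0,1],[[0.5,0,-0.72],0,1],[[0.8,0,-0.72],0,1],[[0.9,0,-0.72],0,1],[[0.9,0,-0.72],0,1]]'; python3 - <<'E'
from h import *
to(626,-26,125)
crop("scene",240,160,380,280,5,"c28.png")
E
```

```text
rod move [ 2.74926154e+01  1.75381901e+00 -1.13686838e-13] 27.54849872301873
[623.06272432 -28.70098259 107.        ]
clock: 46.6
eef_pos: [557.4, -29.2, 237.4]
tool_rot: [1.501, 1.569, -1.601]
force: [-0.6, 0.1, -1.2]
width: 0.2
clock: 47.3
eef_pos: [624.6, -26.8, 147.2]
tool_rot: [-0.101, 1.566, 3.077]
force: [-0.2, -0.1, 0.9]
width: 0.1
t 47.3 p [624.6 -26.8 147.2] jaw [ 0.037 -0.999 -0.   ] appr [-0.005  0.    -1.   ] F [-0.2 -0.1  0.9] w 0.1 q7 -0.92
shift [ 0.222 -0.008 -0.015] spin 0.0 mm [  1.4   0.8 -22.2]
```

View pics/c28.png

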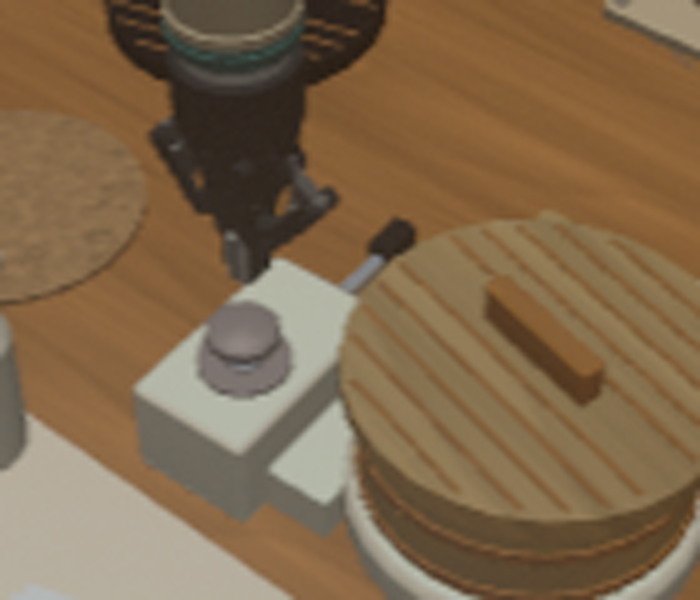

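```bash
python3 -m creep '[[[0.15,-0.01,0],0,1],[[0.3,-0.01,0],0,1],[[0.36,-0.01,0],0,1],[[0.36,-0.01,0],0,1]]';python3 -m creep '[[[0.04,0,0],0,1],[[0.08,0,0],0,1],[[0.12,0,0],0,1],[[0.12,0,0],0,1]]'; python3 - <<'E'
from h import *
to(z=95)
E
```

```text
clock: 47.75
eef_pos: [625.6, -25.6, 112.0]
tool_rot: [-0.2, 1.569, 2.979]
force: [0.5, 0.3, 0.5]
width: -0.2
clock: 48.15
eef_pos: [627.0, -26.2, 101.5]
tool_rot: [2.797, 1.57, -0.307]
force: [0.1, -0.6, 3.7]
width: -0.1
t 48.15 p [627.  -26.2 101.5] jaw [ 0.037 -0.999  0.   ] appr [ 0.001 -0.    -1.   ] F [ 0.1 -0.6  3.7] w -0.1 q7 -0.87
shift [ 0.065 -0.     0.   ] spin 0.0 mm [ 0.   0.  -6.5]
```

```bash
python3 -m creep '[[[0.02,0,0],0,1],[[0.04,0,0],0,1],[[0.06,0,0],0,1],[[0.07,0,0],0,1],[[0.07,0,0],0,1]]';python3 -m creep '[[[0.01,0,0],0,1],[[0.02,0,0],0,1],[[0.02,0,0],0,1]]'
```

```text
clock: 48.65
eef_pos: [627.0, -26.2, 95.3]
tool_rot: [3.131, 1.569, 0.026]
force: [-1.5, 0.5, 6.9]
width: -0.3
clock: 48.95
eef_pos: [627.1, -26.2, 95.0]
tool_rot: [-2.725, 1.569, 0.454]
force: [-4.5, 1.1, 18.0]
width: 0.2
```

The plunger is on its stop: z stays at 95.0 while the force jumps to 18 N. I'll hold briefly, then release.

```bash
python3 -m creep '[[[0.005,0,0],0,1],[[0.005,0,0],0,1],[[0.005,0,0],0,1],[[-0.1,0,0],0,1],[[-0.4,0,0],0,1],[[-0.8,0,0],0,1],[[-1,0,0],0,1],[[-1,0,0],0,1]]'; python3 -m creep '[[[-0.3,0,0],0,1],[[-0.6,0,0.2],0,1],[[-0.6,0,0.6],0,1],[[-0.6,0,1],0,1],[[-0.6,0,1],0,1]]'; python3 -m creep '[[[0,-0.4,0],0,1],[[0,-0.5,0.3],0,1],[[0,-0.5,0.6],0,1],[[0,-0.5,0.6],0,1],[[0,-0.5,0.6],0,1]]'; python3 - <<'E'
from h import *
to()
for n in("scene","top"): cv2.imwrite(f"pics/{n}_end.png",cams.get_image(n))
E
```

```text
clock: 49.75
eef_pos: [628.2, -26.5, 195.5]
tool_rot: [3.039, 1.565, -0.065]
force: [0.7, 0.3, 0.1]
width: 0.2
clock: 50.25
eef_pos: [519.8, -29.4, 250.9]
tool_rot: [-0.453, 1.562, 2.722]
force: [0.2, -0.2, -0.9]
width: -0.1
clock: 50.75
eef_pos: [464.9, 18.6, 252.0]
tool_rot: [-1.797, 1.571, 1.383]
force: [1.4, -0.0, 0.2]
width: -0.1
t 50.75 p [464.9  18.6 252. ] jaw [ 0.038 -0.999 -0.   ] appr [ 0.  0. -1.] F [ 1.4 -0.   0.2] w -0.1 q7 -1.04
shift [0. 0. 0.] spin 0.0 mm [0. 0. 0.]
```

View pics/scene_end.png

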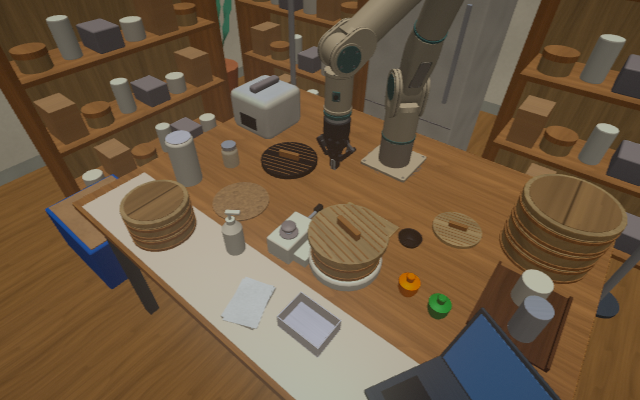

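View pics/top_end.png

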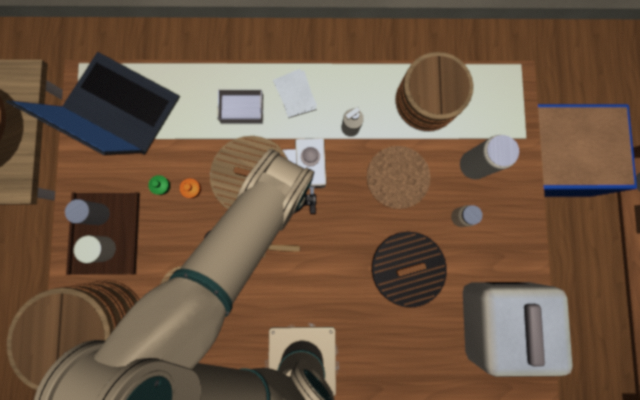

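The counter holds no white cups, the lid is seated, the rod is out part-way and the plunger is back up. The bystanders look unmoved. I'll do one numeric check of the knob and lid, then hand in.

```bash
python3 - <<'E'
from h import *
a=cv2.imread("pics/scene0.png");b=cv2.imread("pics/scene_end.png")
c=np.hstack([cv2.resize(x[190:300,255:415],None,fx=2.45,fy=2.45,interpolation=cv2.INTER_CUBIC) for x in(a,b)]);cv2.imwrite("pics/cmp2.png",c)
for im in(a,b):
    r=im[195:230,300:335];m=(r.max(2)<70);print(m.sum(),[list(x[0]+[300,195]) for x in blobs(m,10)])
for d in(0,25,50): print(d,proj("scene",(492.6-d,-32.5-.04*d,50)))
E
```

```text
41 [[np.float64(313.6), np.float64(211.5)]]
43 [[np.float64(318.3), np.float64(207.6)]]
0 [314.06457389 212.47558417]
25 [318.34378554 208.39349815]
50 [322.52483277 204.40505453]
```

View pics/cmp2.png

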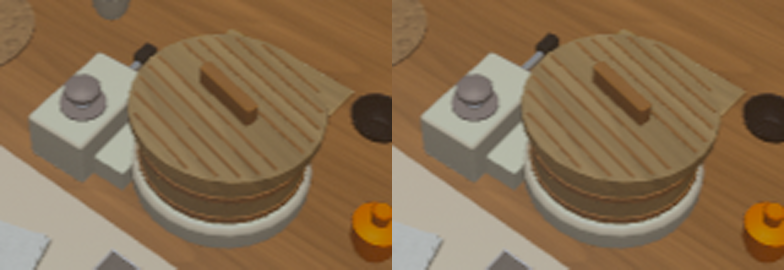

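```bash
python3 -c "
from cell import order
print(order.finish_job())"
```

```text
the job is handed in; nothing more can be done
None
```

The job is handed in at about 51 s on the robot's clock. Everything was done in the order you asked, and no final check failed.

- **Cups:** there were two white cups. Both went upright into the basket, and the last pictures show none left on the counter.
- **Lid:** it is back on the basket, level and fully down. It matches its picture from the start to within a pixel.
- **Vent rod:** it was pulled about 25 mm and let go. The knob's final picture position fits the middle click.
- **Plunger:** it was pressed to its stop (z stayed at 95 mm while the force rose to 18 N) and then released. The last picture shows it back up.
- **Other things:** the pump bottle, jar and the green and orange look-alikes look unmoved; the arm hid part of the spatula and dish in the last top picture.

**A disagreement:** while putting the lid back, it touched about 6 mm higher than I expected. The lid had rested on the counter around the mat, not on it, so my second grip was higher on the handle. The touch height then agreed with a seated lid, and the pictures confirmed it.

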